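# Unlock the spring clamp and hold it open at the mark

## Robot

A 7-joint arm with a two-finger parallel gripper is mounted at the origin on a cart in front of the work surface, level with it; the furniture and walls round the work are solid. World frame = base frame: x ahead of the robot, y to its left, z up, the work surface at z = 0. Lengths are in m, angles in rad, forces in N, time in s.
With the tool pointing down it reaches from about 0.35 to 0.9 m from the base axis. Payload 8.1 kg.
Tool frame: the origin (TCP) lies on the centre line of the jaws, within the pads' length; the fingertips stand 14 mm ahead of it and the grasp point (between the pads) lies 5 mm behind it (arm.tip_reach is the distance from the TCP to the fingertips, in m); z points along the fingers, y is the direction in which the jaws open and shut (so a half turn about z gives the same grasp; the last joint's range is limited). The gripper opens to 92 mm and grips with 3 to 60 N. Pads are 19 mm wide; open, the fingers measure 130 mm over their backs; the gripper's body (75 mm by 190 mm) begins 47 mm behind the grasp point.
Start: joints at [1.241, 0.434, 0.025, 1.573, -0.012, 1.134, -0.075], TCP at [0.141, -0.609, 0.209] pointing down, gripper open.
Joint ranges: [-2.62, 2.62], [-0.44, 2.09], [-1.27, 1.32], [0.08, 2.57], [-1.32, 4.46], [0.12, 2], [-2.74, 2.74]. Speed limits (rad/s): [2.22, 2.22, 3.01, 3.01, 3.14, 3.14, 3.14].

## Interface

Orientations are given as a rotation vector (axis times angle).
In Python, from cell import sensors, vision, arm, nets gives the robot as it stands.
- The arm moves only by the shell command python3 -m handwheel 'ROWS' [FORCE]. ROWS is JSON, a list of rows, each an object of numbers: "tx", "ty", "tz": the shift along the tool's x, y, z in cm; "wx", "wy", "wz": the turn, a rotation vector about the tool's x, y, z in degrees; "claw": the opening, from 0 (shut) to 1 (fully open). A call has 1 to 12 rows; each row is the pose to reach, as a shift and turn from the pose commanded when the call began, along the tool's axes at that moment; what a row does not reach only later rows make up. A row lasts 1/12 s, in which the tool goes at most 41.7 mm and 7.16 degrees, less where a joint would pass 70% of its speed; a pose out of reach is approached as far as the arm can. A call with a gripper value outside its range is refused whole. The fingers move at their own pace and stop on an object; FORCE is the grip in N (left out, the last holds). Time passes only in rows, so rows that repeat a pose let the fingers close. It gives the time, the measured TCP pose, the force and the opening at its end, in the units of the state.
- sensors.observe(): the state, without advancing time (a new reading comes with each control period).
- vision.get_image(name): name is "scene" or "side" or "wrist"; returns (picture, depth): 480x640x3 uint8, blue, green, red; 480x640 float32, m along the optical axis (not along the pixel's ray), 0 where there is no reading.
- vision.camera_model(name): a dict with "K" (3x3 intrinsics, pixels), "xyz" and "attitude" of the camera in the world; the wrist camera has in their place "hand_eye" (4x4, takes a point from camera to tool coordinates, whose origin is the TCP and whose axes are the flange's). Camera axes: x right, y down, z forward; pixel columns grow to the right and rows downward; lengths in m; the calibration is good to about 2 mm. A picture is of the moment at which its call begins: read the wrist's pose just before it. camera_model takes no time and is no camera call.
- arm.sign_off(): hands the job in, once; it reports no verdict.
Trained networks look in the newest picture that a camera, given by its name, has taken for a name from the list of things; names that differ only in an ending like _2 or _b are one class to them, and where a whole thing is asked for, a point or a joint stands for the part that bears it (a point fixed in the world has none). Each returns a list of dicts, best first, with "score" (0 to 1); they miss things now and then, are a little off and sometimes report something else, mostly with a low value. They report only what shows in the picture. A call takes as long as a camera call. They do not tell look-alikes from the thing itself.
- nets.cut_out(label, camera): "region" (480x640 bool, what is visible of it) and "uv" ([column, row] in pixels, amid what is visible of it).
The state is a dict: "clock": time; "joints": joint angles; "dq": joint speeds; "joint_efforts": joint torques, N m; "position": TCP position; "ee_rot": TCP orientation; "force": force on the tool from outside, world axes, zero at the start; "ft_torque": the same for the moment, N m; "width": opening from 0.0 (shut) to 1.0 (fully open).
Only numpy, scipy, OpenCV 4.12 (cv2) and the standard library are available. Lean on these libraries where they do the work, as an engineer would, in place of code of your own. Each camera call takes 0.05 s, during which the arm holds its last target.

## Task

The spring clamp on the bench is locked shut: lift the orange lock link straight up off its two pins and lay it flat in the white tray, without dropping it. Then pull the clamp's black upright grip back against its spring until the red pointer stands at the green mark, and keep it there: finish while still holding the grip, so that a bottle can be put between the jaws. Leave the green mark where it is set and do not disturb the three small bottles standing round the clamp.

Things in the scene. Friction and masses are not known exactly. Their poses are not given: they have to be found in the camera images.
- clamp: the fixed spring clamp, bolted to the bench: aluminium base plate 245 x 120 x 10 mm with blue jaws and a front plate. Origin on the bench in the base's middle across, 140 mm behind its front end and 105 mm before its rear end. Own x runs along the slide, from the front plate to the fixed jaw; the grip is pulled towards -x. Own y is to the left of that, z up. The tops of both closed blue jaws are 45 mm above the bench, the deck under the grip 40 mm
- link: the loose orange lock link, 55 to 115 g: a plate 72 x 28 x 8 mm (long along its own x) with two 12 mm through holes 44 mm apart, and an upright handle on its middle. Origin in the middle of the plate's underside, z up. At the start it lies on the jaw tops (45 mm above the bench), its x along the clamp's x, with an 8 mm steel pin through each hole; the pins stand 22 mm above the jaw tops, so it must rise more than 22 mm to come free. While it is on, the jaw cannot be pulled
- link_handle (a point): point in the middle of the link, 26 mm above its underside (so about 71 mm above the bench at the start). The handle there is a block 24 mm long (own x), 12 mm thick (own y), rising from 8 to 45 mm above the underside
- tray: the fixed white open tray, outside 100 mm (own x) x 150 mm (own y) x 20 mm high, walls and floor 4 mm thick. Origin in the middle of its underside, on the bench. A link laid in it has its underside 4 mm above the bench
- grip (a point): point on the upright black grip of the sliding jaw, 20 mm below its top, 80 mm above the bench. The grip is a block 16 mm (clamp's x) x 28 mm (clamp's y), rising from the deck at 40 mm to 100 mm above the bench; it moves with the jaw. It can be pinched from above either way; fingers closing along the clamp's x hook it. With the jaw shut, the link's nearer pin stands 68 mm from it towards the clamp's +x, its top 67 mm above the bench
- jaw (a joint): how far the sliding jaw is pulled out, m: 0 = shut, 0.060 = end stop. It moves along the clamp's -x. The spring always pulls it shut again: about 4 N at 0, 9.5 N at 0.045
- mark (a joint): where the green mark is set on the scale, in m of jaw travel: the pointer stands exactly at the mark when the jaw value equals this value. Between 0.032 and 0.050. It stays put unless pushed
- pointer (a point): tip of the red pointer on the left side (+y) of the sliding jaw, 36 mm above the bench; moves with the jaw
- mark_line (a point): top of the upright 3 mm thick green blade of the mark, on the left edge of the base, 33 mm above the bench
- lock_seat (a point): fixed point of the clamp, midway between its two pins with the jaw shut, where the link's handle point is at the start
- dropper_black: loose brown dropper bottle with a black top, 30 mm across, 89 mm tall; origin at the middle of its underside. Bystander
- dropper_red: loose brown dropper bottle with a red top, 30 mm across, 89 mm tall; origin at the middle of its underside. Bystander
- amber: loose brown bottle with a white cap, 45 mm across, 91 mm tall; origin at the middle of its underside. Bystander
There are look-alikes about, which are no part of the job. There is more than one size of the link; the one meant has the size given above.

How it is judged:
On the way, in this order (a step that is already met when the one before it is completed fails the run):
1. the lock link is lifted off both pins in the gripper (z of link_handle in the frame of clamp above 0.096 m and contact force between the fingers and link above 0.5 N), for 0.1 s.
2. the lock link lies flat in the tray, let go (x of link_handle in the frame of tray between -0.04 and 0.04 m and y of link_handle in the frame of tray between -0.065 and 0.065 m and z of link_handle in the frame of tray below 0.04 m and angle between link_handle's own z axis and vertical below 0.12 rad and contact force between the fingers and link below 0.05 N and linear speed of link below 0.02 m/s), for 0.2 s.
3. the grip is held with the red pointer at the green mark (x of pointer in the frame of mark_line between -0.005 and 0.005 m and value of joint jaw above 0.025 m and contact force between the fingers and jaw above 2 N), for 0.5 s.
At the end, for the whole second after the job is handed in: The fingers hold the grip (more than 2 N on the sliding jaw) with the pointer within 5 mm of the mark along the slide and the jaw still (under 10 mm/s); the link lies flat (within 0.12 rad), let go and at rest in the tray, its middle within 40 mm (tray x) and 65 mm (tray y) of the tray's middle (all of step 2 and all of step 3 and velocity of joint jaw between -0.01 and 0.01 m/s); the arm keeps its last pose, push and grip.
It fails at once if the lock link is dropped: let go more than 25 mm above the tray floor, away from its pins (height (world z) of link_handle above 0.058 m and horizontal distance between link_handle and lock_seat above 0.03 m and contact force between the fingers and link below 0.02 N).
It fails at once if the green mark is shifted by more than 3 mm (distance of mark_line from where it was at the start of the episode above 0.003 m).
It fails at once if a bystander bottle is shifted by more than 20 mm or tipped (distance of any of dropper_black, dropper_red, amber from where it was at the start of the episode above 0.02 m or angle between any of dropper_black, dropper_red, amber's own z axis and vertical above 0.35 rad).
It also fails if it takes over 53 s, if anything falls off the work surface, if the arm or the gripper's body presses on something with over 40 N, if the wrist force passes 120 N, or if a joint passes its speed limit or range.

## Working session

There is one attempt and no reset: what is moved stays moved. The work goes in short steps, Python scripts to look and compute and a shell command to move; the robot and the scene stay as the last step left them, time stands still between calls to the robot, and variables do not carry over. Pictures are saved under pics/ and viewed, and the job is handed in when it is done.

```bash
ls; mkdir -p pics
cat > h.py <<'E'
import numpy as np, cv2
from cell import sensors, vision, arm, nets
from scipy.spatial.transform import Rotation as R
def cam(name):
    m=vision.camera_model(name); K=np.array(m["K"])
    if "hand_eye" in m:
        s=sensors.observe(); T=np.eye(4); T[:3,:3]=R.from_rotvec(s["ee_rot"]).as_matrix(); T[:3,3]=s["position"]
        return K, T@np.array(m["hand_eye"])
    T=np.eye(4); a=np.array(m["attitude"]); T[:3,:3]=a if a.shape==(3,3) else (R.from_rotvec(a).as_matrix() if a.size==3 else R.from_quat(a).as_matrix()); T[:3,3]=m["xyz"]
    return K,T
def world(K,T,depth):
    v,u=np.mgrid[:480,:640]; z=depth
    P=np.stack([(u-K[0,2])/K[0,0]*z,(v-K[1,2])/K[1,1]*z,z],-1)
    return P@T[:3,:3].T+T[:3,3]
def shot(name,fn):
    K,T=cam(name); im,d=vision.get_image(name); cv2.imwrite('pics/'+fn+'.png',im); np.savez('pics/'+fn+'.npz',d=d,K=K,T=T)
    return im,d,K,T,world(K,T,d)
E
python3 - <<'E'
from h import *
print(sensors.observe())
for n in ("scene","side","wrist"):
    print(vision.camera_model(n))
    shot(n,n+'0')
E
```

```text
pics
{'clock': 0.0, 'joints': array([ 1.2414016 ,  0.43520371,  0.02496246,  1.57409025, -0.01160203,
        1.13397015, -0.07509803]), 'dq': array([ 1.33141536e-03, -3.18253009e-04, -5.98818759e-05, -3.92873568e-04,
       -7.25655179e-04,  1.05115017e-03,  1.39668912e-04]), 'joint_efforts': array([-6.27362642e-04, -6.67861748e+01,  9.84819755e-01, -3.14452708e+01,
       -6.04838971e-02,  4.30455117e-02,  1.94097893e-04]), 'position': array([ 0.14036623, -0.60849552,  0.20865948]), 'ee_rot': array([-3.11993958e+00, -3.55223859e-01,  4.76927626e-04]), 'force': array([ 0.69257065,  0.642022  , -0.16345591]), 'ft_torque': array([ 0.03698674, -0.03124652, -0.01592959]), 'width': 1.0003122212273707}
{'K': array([[513.00171024,   0.        , 326.97867024],
       [  0.        , 513.00171024, 244.69076136],
       [  0.        ,   0.        ,   1.        ]]), 'xyz': array([-0.14701419,  0.74719497,  0.72668414]), 'attitude': array([-0.75676265,  2.33051372, -1.364441  ])}
{'K': array([[561.21743178,   0.        , 313.96484253],
       [  0.        , 561.21743178, 236.87872221],
       [  0.        ,   0.        ,   1.        ]]), 'xyz': array([ 0.59084293, -0.72611653,  1.20508236]), 'attitude': array([-2.66453284, -0.12268479,  0.02062253])}
{'K': array([[413.69956767,   0.        , 321.73832218],
       [  0.        , 413.69956767, 231.00810363],
       [  0.        ,   0.        ,   1.        ]]), 'hand_eye': array([[ 1.13418872e-04, -9.63487960e-01, -2.67751634e-01,
         7.19839707e-02],
       [ 9.99999943e-01,  2.38690023e-05,  3.37706133e-04,
         9.59304146e-05],
       [-3.18984829e-04, -2.67751656e-01,  9.63487908e-01,
        -1.74961504e-01],
       [ 0.00000000e+00,  0.00000000e+00,  0.00000000e+00,
         1.00000000e+00]])}
```

View pics/scene0.png

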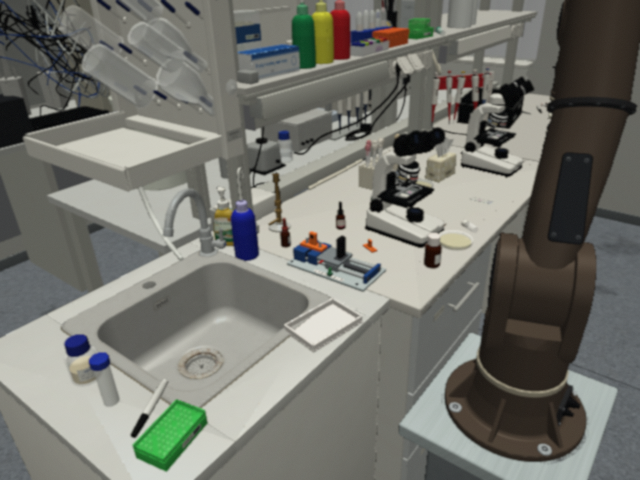

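View pics/side0.png

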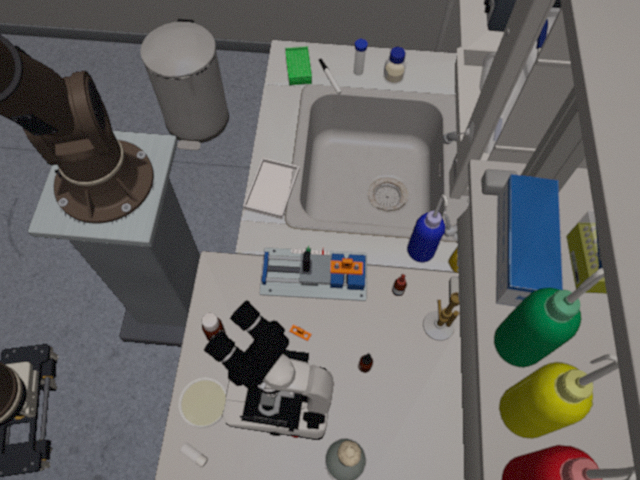

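View pics/wrist0.png

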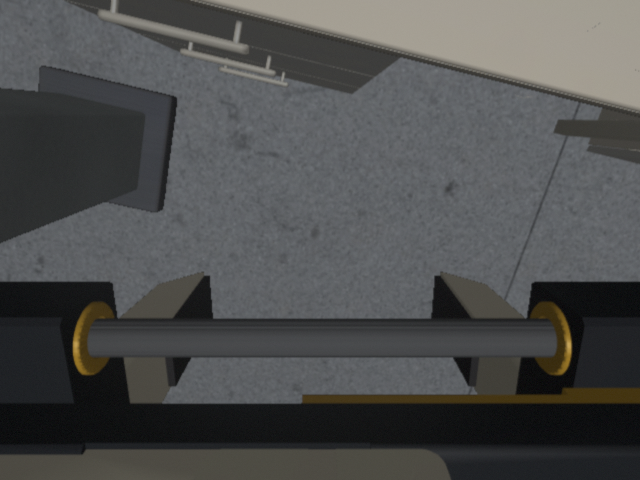

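The scene view shows the clamp at about (338,262) and the tray at (322,322). In the side view the clamp is at (314,273), the orange link on it at (347,267), the black grip at (306,260) and the tray at (271,188). A small look-alike link lies at (300,332). Next I'll measure these.

Run:
```python
from h import *
for c in ("side","scene"):
    im,d,K,T,W=shot(c,c+'1')
    print(c)
    for n in ("clamp","link","tray","grip","mark","pointer","dropper_black","dropper_red","amber"):
        for r in nets.cut_out(n,c)[:3]:
            m=r["region"]&(d>0); p=W[m]
            if len(p)<3: print(n,r["score"],len(p));continue
            print(n,round(r["score"],2),np.round(r["uv"]),m.sum(),"med",np.round(np.median(p,0),3),"lo",np.round(np.percentile(p,3,axis=0),3),"hi",np.round(np.percentile(p,97,axis=0),3))
im=cv2.imread('pics/side1.png'); cv2.imwrite('pics/side1c.png',cv2.resize(im[230:320,240:400],None,fx=5,fy=5,interpolation=cv2.INTER_CUBIC))
im=cv2.imread('pics/scene1.png'); cv2.imwrite('pics/scene1c.png',cv2.resize(im[190:350,270:470],None,fx=4,fy=3.7,interpolation=cv2.INTER_CUBIC))
```

```text
side
clamp 0.59 [308. 276.] 4738 med [ 0.542 -0.223  0.022] lo [ 0.437 -0.265  0.005] hi [ 0.664 -0.152  0.064]
link 0.57 [347. 266.] 395 med [ 0.622 -0.209  0.054] lo [ 0.589 -0.218  0.046] hi [ 0.656 -0.191  0.09 ]
link 0.5 [299. 331.] 170 med [ 0.534 -0.352  0.006] lo [ 0.513 -0.363 -0.001] hi [ 0.552 -0.34   0.031]
tray 0.71 [268. 189.] 2291 med [0.423 0.017 0.005] lo [ 0.372 -0.061 -0.001] hi [0.475 0.091 0.022]
grip 0.77 [316. 266.] 1284 med [ 0.563 -0.218  0.041] lo [ 0.521 -0.242  0.021] hi [ 0.613 -0.17   0.1  ]
mark 0.51 [319. 268.] 1228 med [ 0.562 -0.216  0.041] lo [ 0.521 -0.242  0.027] hi [ 0.611 -0.171  0.1  ]
pointer 0.56 [318. 267.] 1195 med [ 0.56  -0.217  0.041] lo [ 0.521 -0.242  0.026] hi [ 0.611 -0.171  0.1  ]
dropper_black 0.47 [365. 361.] 238 med [ 0.676 -0.417  0.043] lo [ 0.664 -0.425  0.   ] hi [ 0.691 -0.403  0.089]
dropper_black 0.42 [320. 271.] 1298 med [ 0.563 -0.218  0.041] lo [ 0.521 -0.242  0.022] hi [ 0.614 -0.17   0.1  ]
dropper_red 0.77 [401. 286.] 236 med [ 0.743 -0.236  0.043] lo [ 0.731 -0.243  0.005] hi [ 0.757 -0.224  0.087]
amber 0.65 [210. 
[... 472 characters left out ...]
522 -0.234  0.019] hi [ 0.614 -0.166  0.098]
grip 0.57 [342. 221.] 242 med [ 0.678 -0.404  0.03 ] lo [ 0.666 -0.493 -0.001] hi [ 0.749 -0.394  0.08 ]
pointer 0.89 [330. 253.] 818 med [ 0.554 -0.192  0.041] lo [ 0.522 -0.235  0.019] hi [ 0.614 -0.166  0.098]
dropper_black 0.51 [340. 219.] 210 med [ 0.677 -0.403  0.036] lo [ 0.667 -0.46   0.002] hi [ 0.716 -0.394  0.084]
dropper_red 0.64 [328. 274.] 25 med [ 0.533 -0.151  0.022] lo [ 0.527 -0.157  0.015] hi [ 0.537 -0.147  0.029]
dropper_red 0.54 [283. 234.] 192 med [ 0.742 -0.22   0.035] lo [ 0.733 -0.232  0.006] hi [ 0.755 -0.212  0.076]
amber 0.57 [433. 254.] 521 med [ 0.342 -0.354  0.052] lo [ 0.328 -0.374  0.007] hi [ 0.365 -0.345  0.093]
```

View pics/side1c.png

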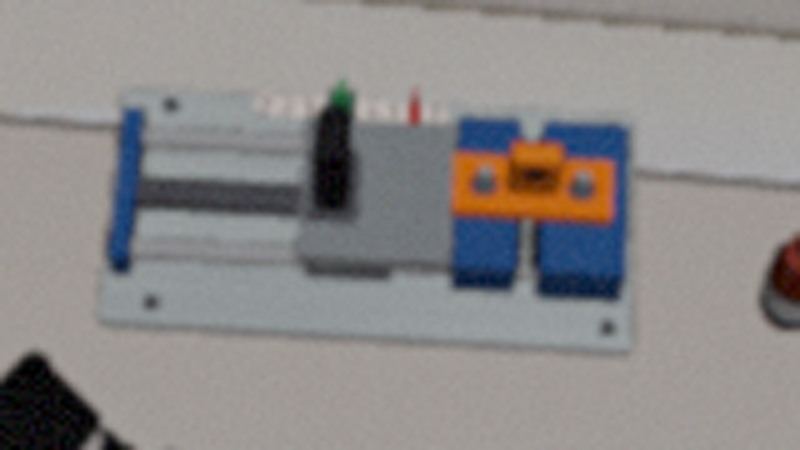

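View pics/scene1c.png

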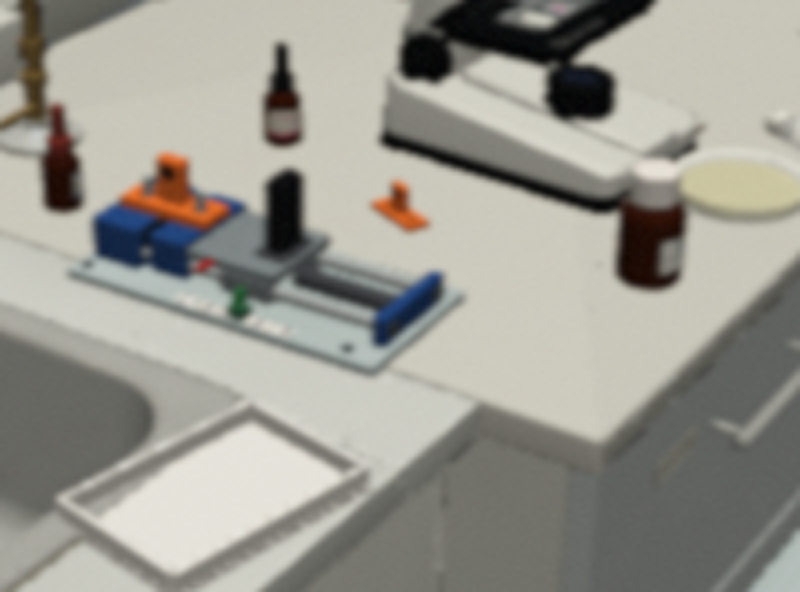

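Run:
```python
from h import *
z=np.load('pics/side1.npz'); im=cv2.imread('pics/side1.png'); W=world(z['K'],z['T'],z['d'])
zz=W[...,2]
box=(W[...,0]>0.40)&(W[...,0]<0.72)&(W[...,1]>-0.31)&(W[...,1]<-0.10)
def rect(m,t):
    p=W[m][:,:2].astype(np.float32)
    (c,s,a)=cv2.minAreaRect(p); print(t,len(p),np.round(c,4),np.round(s,4),round(a,2),"med",np.round(np.median(W[m],0),4))
rect(box&(zz>0.005)&(zz<0.12),'all clamp')
rect(box&(abs(zz-0.10)<0.004),'grip top')
rect(box&(abs(zz-0.045)<0.003),'jaw tops+')
hsv=cv2.cvtColor(im,cv2.COLOR_BGR2HSV); h,s,v=hsv[...,0],hsv[...,1],hsv[...,2]
org=(h>5)&(h<18)&(s>150)&(v>120)
rect(box&org,'orange all'); rect(box&org&(abs(zz-0.053)<0.004),'orange plate'); rect(box&org&(zz>0.084),'handle top')
blue=(h>100)&(h<125)&(s>120)
rect(box&blue&(zz>0.035),'blue')
grn=(h>45)&(h<85)&(s>80); 
for v_,u_ in np.argwhere(box&grn): print('g',v_,u_,np.round(W[v_,u_],3),im[v_,u_])
red=((h<5)|(h>174))&(s>130)
for v_,u_ in np.argwhere(box&red): print('r',v_,u_,np.round(W[v_,u_],3),im[v_,u_])
tb=(W[...,0]>0.33)&(W[...,0]<0.52)&(W[...,1]>-0.1)&(W[...,1]<0.13)
rect(tb&(zz>0.010)&(zz<0.05),'tray rim'); rect(tb&(zz>0.002)&(zz<0.05),'tray'); rect(tb&(zz>0.0165)&(zz<0.05),'tray rim hi')
```

```text
all clamp 5114 [ 0.5597 -0.2064] [0.2055 0.3191] 89.64 med [ 0.5508 -0.2191  0.025 ]
grip top 71 [ 0.5324 -0.2076] [0.0153 0.0295] 5.34 med [ 0.5321 -0.2092  0.1002]
jaw tops+ 648 [ 0.5915 -0.2054] [0.1471 0.0765] 1.83 med [ 0.6116 -0.2179  0.0446]
orange all 307 [ 0.6233 -0.2049] [0.0679 0.0298] 3.56 med [ 0.6235 -0.2086  0.0535]
orange plate 215 [ 0.6231 -0.2046] [0.0681 0.0297] 2.16 med [ 0.6219 -0.2104  0.0528]
handle top 41 [ 0.6224 -0.2058] [0.0199 0.0088] 5.85 med [ 0.6231 -0.2063  0.0885]
blue 492 [ 0.5505 -0.209 ] [0.2292 0.0746] 2.24 med [ 0.6324 -0.2253  0.0444]
g 248 307 [ 0.53  -0.157  0.033] [ 84 112  72]
g 248 308 [ 0.533 -0.156  0.032] [ 75 113  63]
g 249 307 [ 0.531 -0.16   0.034] [62 97 40]
g 249 308 [ 0.533 -0.156  0.026] [51 92 30]
g 249 309 [ 0.535 -0.152  0.02 ] [69 97 52]
g 250 307 [ 0.531 -0.159  0.027] [45 75 25]
g 250 308 [ 0.533 -0.157  0.024] [47 79 33]
g 250 309 [ 0.535 -0.156  0.023] [60 84 36]
g 251 307 [ 0.535 -0.197  0.102] [32 42 25]
g 251 308 [ 0.537 -0.194  0.096] [27 48 21]
g 251 309 [ 0.539 -0.194  0.096] [51 66 34]
g 262 304 [ 0.53  -0.219  0.091] [ 6 12  4]
g 267 307 [ 0.537 -0.219  0.066] [4 7 5]
g 268 306 [ 0.535 -0.221  0.064] [1 8 4]
g 270 305 [ 0.532 -0.222  0.055] [ 2 12  5]
r 251 322 [ 0.566 -0.164  0.039] [ 73  78 153]
r 252 322 [ 0.566 -0.165  0.036] [ 69  70 156]
r 253 322 [ 0.566 -0.17   0.042] [ 72  74 157]
r 253 323 [ 0.569 -0.17   0.041] [ 75  79 155]
r 262 307 [ 0.537 -0.221  0.096] [ 4  4 14]
r 263 307 [ 0.537 -0.219  0.087] [0 0 3]
r 274 360 [ 0.656 -0.216  0.046] [ 55  65 123]
tray rim 505 [0.431  0.0038] [0.1466 0.1994] 5.84 med [0.4256 0.0142 0.0176]
tray 2856 [0.439 0.015] [0.1613 0.2298] 0.16 med [0.438  0.0043 0.0051]
tray rim hi 299 [0.4239 0.015 ] [0.1529 0.1006] 79.43 med [0.4237 0.0109 0.0197]
```

The close-ups show the full-size link on the jaw tops with both pins through it. The green mark stands at about x=0.532, the red pointer at 0.567 and the grip top at (0.532,-0.208,0.100). Before moving I'll check the heights of the obstacles on the way.

Run:
```python
from h import *
H={}
for c in('side1','scene1'):
    z=np.load(f'pics/{c}.npz'); W=world(z['K'],z['T'],z['d'])[z['d']>0]
    for x,y,h in W:
        k=(int(x//0.05),int(y//0.05)); 
        if h<0.7: H[k]=max(H.get(k,-9),h)
print('cols x',[round(i*.05,2) for i in range(2,19)])
for j in range(4,-15,-1):
    print(f'{j*.05:6.2f}',' '.join(f"{int(100*H[(i,j)]):4d}" if (i,j) in H else '   .' for i in range(2,19)))
s=sensors.observe(); Rm=R.from_rotvec(s['ee_rot']).as_matrix(); print(np.round(Rm,3)); print(s['clock'])
```

```text
cols x [0.1, 0.15, 0.2, 0.25, 0.3, 0.35, 0.4, 0.45, 0.5, 0.55, 0.6, 0.65, 0.7, 0.75, 0.8, 0.85, 0.9]
  0.20  -88  -89    .    .    .    0    0    1   -9  -15  -16  -16  -16  -16   -4    1    0
  0.15    0    0    .    .    .    0    0    1   -8  -16  -16  -16  -16  -16   35   35   35
  0.10    0    0    .    .    .    1    0    1   -9  -16  -16  -16  -16  -16   35   31   31
  0.05    1    0    .    .    .    2    2    2   -8  -16  -16  -16  -16  -16   35   30   31
  0.00    1    0    .    .    .    2    1    2   -8  -16  -16  -16  -16  -16   52   60   60
 -0.05    1    0    .    .    .    2    2    2    0    .  -11  -10   -9   -9   59   62   62
 -0.10    1    0    .    .    .    2    2    2    1    1    1    1    1   59   69   65   65
 -0.15    0    0    .    .    .    0    1    1    3    1    1    1    0   66   69   69   65
 -0.20    0    0    .    0    0    0    3    3   10    5    9    5    0   45   69   69   61
 -0.25    .    .    .    0    0    0    3    3   10    6    9    6    9   45   52   66   61
 -0.30    .    .    .    0    0    0    1    1    1    1    1    1    0   45   52   52   55
 -0.35    .    .    .    0    9    8    0    0    3    0    0    0    0   45   52   52   61
 -0.40    .    .    .    0    9    9    0   31    3    1    0    8    0   45   52   52   61
 -0.45    .    .    .    0    0    0   34   34   31   14    6    9    0   45   58   59   45
 -0.50    .   64    .    0    2   32   34   32   31   24   20    0    0   45   69   69   45
 -0.55   33   64    .    1    2    4   32   32   29   24   20    0    0   45   59   61   45
 -0.60   43   64    .    0    2    2   13   13   14   13   17   17    0   45   69   69   45
 -0.65   34   63    .    0    2    2    0    0    0    0   18   18    0   45   62   62   45
 -0.70   33   33    .    0    0    0    0    0    0    0   13   13    0   45   66   69    1
[[ 0.974  0.225 -0.   ]
 [ 0.225 -0.974 -0.   ]
 [-0.     0.    -1.   ]]
1.15
```

```bash
python3 -m handwheel '[{"tx":2.4,"ty":-3.2,"tz":-0.5},{"tx":4.8,"ty":-6.4,"tz":-1},{"tx":7.2,"ty":-9.6,"tz":-1.5},{"tx":9.6,"ty":-12.8,"tz":-2},{"tx":12,"ty":-16,"tz":-2},{"tx":14.4,"ty":-19.2,"tz":-2},{"tx":16.8,"ty":-22.4,"tz":-2},{"tx":19.2,"ty":-25.6,"tz":-2},{"tx":21.6,"ty":-28.8,"tz":-2},{"tx":23.9,"ty":-32.4,"tz":-2},{"tx":23.9,"ty":-32.4,"tz":-2,"wz":5},{"tx":23.9,"ty":-32.4,"tz":-2,"wz":11}]' 30; python3 -c "
from h import *
s=sensors.observe();print(s)
print(np.round(R.from_rotvec(s['ee_rot']).as_matrix(),3))"
```

```text
{'clock': 1.15, 'joints': array([ 1.2413891 ,  0.43451705,  0.02499975,  1.57318682, -0.01157812,
        1.13401327, -0.0750951 ]), 'dq': array([ 3.22456933e-04, -7.03698438e-04,  6.45851364e-04, -1.38946808e-03,
       -7.45860950e-06, -1.02923295e-03,  3.17460357e-04]), 'joint_efforts': array([ 4.35333213e-04, -6.67666125e+01,  9.84984599e-01, -3.14816308e+01,
       -6.04107860e-02,  3.26977379e-02,  1.51061425e-06]), 'position': array([ 0.14051242, -0.60901635,  0.20943635]), 'ee_rot': array([ 3.12139960e+00,  3.55392010e-01, -4.34580092e-05]), 'force': array([-0.62724822,  0.13673012,  0.50186023]), 'ft_torque': array([0.05497706, 0.02285255, 0.01868372]), 'width': 1.0005979537596015}
[[ 0.974  0.225 -0.   ]
 [ 0.225 -0.974 -0.   ]
 [-0.     0.    -1.   ]]invalid input
```

```bash
python3 -m handwheel '[{"tx":2.4,"ty":-3.2,"tz":-0.5,"wx":0,"wy":0,"wz":0,"claw":1}]' 30; python3 -m handwheel '[{"tx":2.4,"ty":-3.2,"tz":-0.5,"claw":1}]'
```

```text
clock: 1.23
position: [0.1521, -0.5767, 0.2129]
ee_rot: [3.121, 0.344, -0.005]
force: [-0.2, -0.2, 1.5]
width: 0.998invalid input
```

```bash
python3 -m handwheel '[{"tx":2.4,"ty":-3.3,"tz":-0.5,"wx":0,"wy":0,"wz":0,"claw":1},{"tx":4.8,"ty":-6.6,"tz":-1,"wx":0,"wy":0,"wz":0,"claw":1},{"tx":7.2,"ty":-9.9,"tz":-1.5,"wx":0,"wy":0,"wz":0,"claw":1},{"tx":9.6,"ty":-13.2,"tz":-1.5,"wx":0,"wy":0,"wz":0,"claw":1},{"tx":12,"ty":-16.4,"tz":-1.5,"wx":0,"wy":0,"wz":0,"claw":1},{"tx":14.4,"ty":-19.6,"tz":-1.5,"wx":0,"wy":0,"wz":0,"claw":1},{"tx":16.8,"ty":-22.8,"tz":-1.5,"wx":0,"wy":0,"wz":0,"claw":1},{"tx":19.2,"ty":-26,"tz":-1.5,"wx":0,"wy":0,"wz":0,"claw":1},{"tx":21.5,"ty":-29.2,"tz":-1.5,"wx":0,"wy":0,"wz":0,"claw":1},{"tx":21.5,"ty":-29.2,"tz":-1.5,"wx":0,"wy":0,"wz":5,"claw":1},{"tx":21.5,"ty":-29.2,"tz":-1.5,"wx":0,"wy":0,"wz":11,"claw":1}]'; python3 -c "
from h import *
s=sensors.observe();print(s['joints'],s['position'])
print(np.round(R.from_rotvec(s['ee_rot']).as_matrix(),3))"
```

```text
clock: 2.15
position: [0.3016, -0.2375, 0.2298]
ee_rot: [3.14, 0.057, 0.001]
force: [-0.5, -0.8, -0.5]
width: 0.998
[ 0.766843    0.03092533 -0.2433526   2.05877463  0.00883244  1.05181156
 -1.01524024] [ 0.30156404 -0.23754588  0.22984098]
[[ 0.999  0.036  0.001]
 [ 0.036 -0.999 -0.001]
 [ 0.001  0.001 -1.   ]]
```

```bash
python3 -m handwheel '[{"tx":3.8,"ty":-0.2,"tz":0,"wx":0,"wy":0,"wz":0,"claw":1},{"tx":7.6,"ty":-0.4,"tz":0,"wx":0,"wy":0,"wz":0,"claw":1},{"tx":11.4,"ty":-0.7,"tz":0,"wx":0,"wy":0,"wz":0,"claw":1},{"tx":15.2,"ty":-1,"tz":0,"wx":0,"wy":0,"wz":0,"claw":1},{"tx":19,"ty":-1.3,"tz":0,"wx":0,"wy":0,"wz":0,"claw":1},{"tx":22.8,"ty":-1.6,"tz":0,"wx":0,"wy":0,"wz":0,"claw":1},{"tx":26.1,"ty":-1.6,"tz":1,"wx":0,"wy":0,"wz":0,"claw":1},{"tx":26.1,"ty":-1.6,"tz":1,"wx":0,"wy":0,"wz":0,"claw":1},{"tx":26.1,"ty":-1.6,"tz":1,"wx":0,"wy":0,"wz":0,"claw":1}]'
python3 - <<'E'
from h import *
im,d,K,T,W=shot('wrist','w1')
s=sensors.observe();print(s['position'],s['clock'])
print(np.round(R.from_rotvec(s['ee_rot']).as_matrix(),4))
for n in("link","grip","mark","pointer"):
  for r in nets.cut_out(n,'wrist')[:2]:
    m=r['region']&(d>0); print(n,r['score'],r['uv'],m.sum(),np.round(np.median(W[m],0),4))
E
```

```text
clock: 2.9
position: [0.5617, -0.2136, 0.218]
ee_rot: [-3.14, -0.057, 0.003]
force: [-0.2, 0.3, 0.2]
width: 1.004
[ 0.56062738 -0.21429876  0.21868852] 2.95
[[ 9.994e-01  3.530e-02 -1.500e-03]
 [ 3.530e-02 -9.994e-01  5.000e-04]
 [-1.500e-03 -6.000e-04 -1.000e+00]]
link 0.87 [314.3, 126.4] 2933 [ 0.626  -0.2047  0.0529]
link 0.71 [462.8, 228.2] 1065 [ 0.5363 -0.348   0.0051]
grip 0.67 [314.8, 197.7] 9194 [ 0.5662 -0.2064  0.0406]
mark 0.52 [258.7, 226.7] 249 [ 0.5348 -0.1553  0.0207]
pointer 0.76 [316.6, 194.9] 9020 [ 0.5656 -0.2067  0.0406]
```

View pics/w1.png

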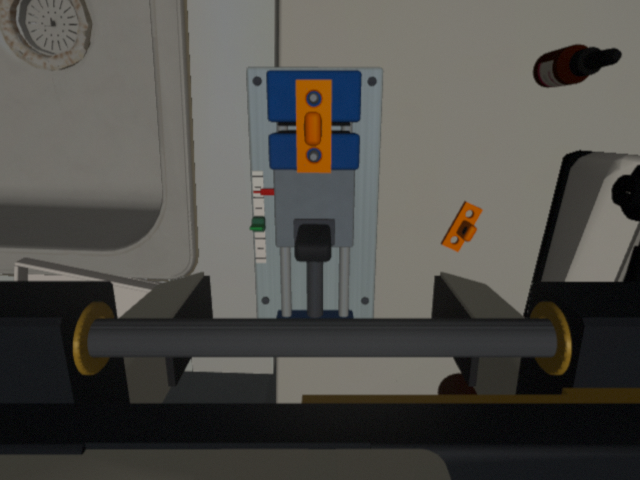

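The wrist view shows the link at (314,127) with its pins at (313,98) and (314,156). The red pointer is at (264,191), the green mark at (258,224) and the grip at (313,240). I'll fit these next.

Run:
```python
from h import *
z=np.load('pics/w1.npz'); im=cv2.imread('pics/w1.png'); d=z['d'];K=z['K'];T=z['T'];W=world(K,T,d); zz=W[...,2]
hsv=cv2.cvtColor(im,cv2.COLOR_BGR2HSV); h,s,v=hsv[...,0],hsv[...,1],hsv[...,2]
ok=d>0
box=ok&(W[...,0]>0.4)&(W[...,0]<0.72)&(W[...,1]>-0.3)&(W[...,1]<-0.13)
def rect(m,t):
    m=cv2.morphologyEx(m.astype(np.uint8),cv2.MORPH_OPEN,np.ones((3,3)))>0
    p=W[m]; (c,sz,a)=cv2.minAreaRect(p[:,:2].astype(np.float32)); 
    print(t,len(p),np.round(c,4),np.round(sz,4),round(a,2),'med',np.round(np.median(p,0),4))
org=(h>5)&(h<20)&(s>150)
rect(box&org&(abs(zz-.053)<.006),'plate'); rect(box&org&(zz>.08),'handle'); rect(box&(zz>.004)&(zz<.2),'clamp'); rect(box&(abs(zz-.01)<.005),'base')
rect(box&(zz>.092)&(zz<.12)&(W[...,0]<.58),'griptop'); rect(box&(h>100)&(h<125)&(s>120)&(abs(zz-.045)<.006),'bluejaws')
def pl(u,v,h0):
    r=T[:3,:3]@np.array([(u-K[0,2])/K[0,0],(v-K[1,2])/K[1,1],1]); return T[:3,3]+r*(h0-T[2,3])/r[2]
red=box&((h<6)|(h>172))&(s>150)&(W[...,1]>-.17); g=box&(h>45)&(h<85)&(s>100)&(W[...,1]>-.18)
for m,t,h0 in((red,'red',.036),(g,'green',.033)):
    a=np.argwhere(m); print(t,len(a),a.min(0),a.max(0),a.mean(0),np.round(np.median(W[m],0),4),'plane',np.round(pl(a[:,1].mean(),a[:,0].mean(),h0),4), 'z',np.round(np.percentile(zz[m],[0,50,100]),3))
print('pins',pl(313,98,.067),pl(314,156,.067))
cv2.imwrite('pics/w1c.png',cv2.resize(im[60:270,220:400],None,fx=4,fy=2.8,interpolation=cv2.INTER_CUBIC))
cv2.imwrite('pics/w1d.png',cv2.resize(im[160:260,220:350],None,fx=6,fy=6,interpolation=cv2.INTER_CUBIC))
```

```text
plate 2258 [ 0.6245 -0.2042] [0.0714 0.0273] 2.4 med [ 0.6282 -0.2051  0.0527]
handle 549 [ 0.6245 -0.2046] [0.0232 0.0123] 1.46 med [ 0.6245 -0.2046  0.089 ]
clamp 31737 [ 0.554  -0.2068] [0.2408 0.1202] 2.01 med [ 0.5719 -0.207   0.0283]
base 13172 [ 0.554  -0.2068] [0.2408 0.1202] 2.01 med [ 0.5439 -0.2226  0.0097]
griptop 746 [ 0.535  -0.2072] [0.0151 0.0273] 1.55 med [ 0.5361 -0.2074  0.0991]
bluejaws 4988 [ 0.6294 -0.2045] [0.0767 0.0747] 2.09 med [ 0.6375 -0.2056  0.0447]
red 76 [189 255] [194 271] [191.5        264.78947368] [ 0.5685 -0.164   0.0375] plane [ 0.5682 -0.1636  0.036 ] z [0.036 0.037 0.039]
green 344 [218   0] [445 263] [332.18895349 143.59302326] [ 0.5756 -0.1645  0.3166] plane [ 0.4252 -0.0456  0.033 ] z [0.019 0.317 0.344]
pins [ 0.64625155 -0.20392233  0.067     ] [ 0.60329039 -0.20603013  0.067     ]
```

View pics/w1d.png

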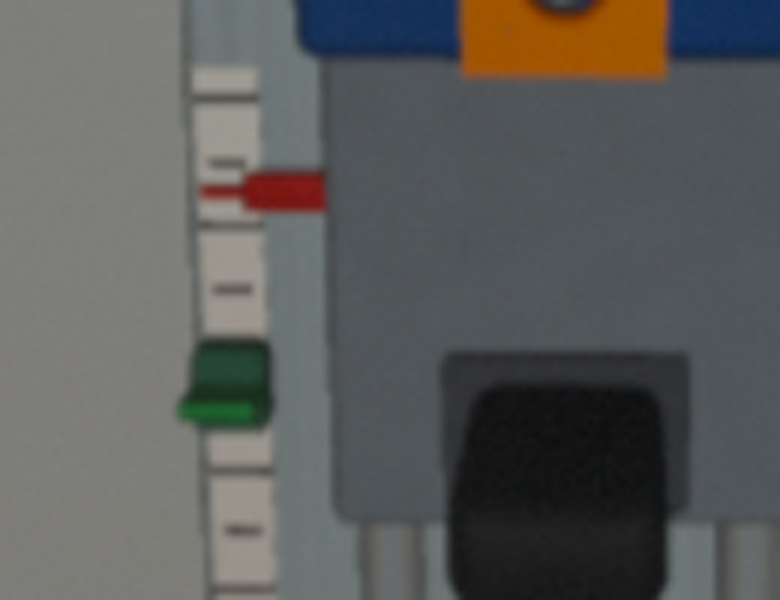

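```bash
cat >> h.py <<'E'
def pl(K,T,u,v,h0):
    r=T[:3,:3]@np.array([(u-K[0,2])/K[0,0],(v-K[1,2])/K[1,1],1]); return T[:3,3]+r*(h0-T[2,3])/r[2]
E
python3 - <<'E'
from h import *
z=np.load('pics/w1.npz'); K,T,d=z['K'],z['T'],z['d']; W=world(K,T,d)
ex=np.array([np.cos(.035),np.sin(.035),0])
m=pl(K,T,255.5,228.3,.033);p=pl(K,T,254.5,191.8,.036); print(m,p,(p-m)@ex)
for v in range(214,233): print(v,np.round(W[v,257],3))
s=sensors.observe(); Rm=R.from_rotvec(s['ee_rot']).as_matrix()
print(s['position'],Rm.T@(np.array([.6245,-.2046,.073])-s['position']))
E
```

```text
[ 0.53375623 -0.15479731  0.033     ] [ 0.56760347 -0.15461068  0.036     ] 0.03383304233080148
214 [ 0.542 -0.153  0.011]
215 [ 0.541 -0.153  0.01 ]
216 [ 0.54  -0.153  0.01 ]
217 [ 0.54  -0.154  0.016]
218 [ 0.54  -0.154  0.019]
219 [ 0.54  -0.154  0.022]
220 [ 0.538 -0.154  0.02 ]
221 [ 0.538 -0.154  0.021]
222 [ 0.536 -0.154  0.021]
223 [ 0.535 -0.154  0.021]
224 [ 0.534 -0.154  0.021]
225 [ 0.535 -0.155  0.024]
226 [ 0.535 -0.155  0.029]
227 [ 0.535 -0.156  0.032]
228 [ 0.534 -0.156  0.033]
229 [ 0.533 -0.156  0.033]
230 [ 0.532 -0.156  0.032]
231 [ 0.527 -0.154  0.019]
232 [ 0.526 -0.154  0.019]
[ 0.55995647 -0.21522513  0.22015382] [ 0.06480088 -0.00858093  0.14717412]
```

```bash
python3 -m handwheel '[{"tx":3.2,"ty":-0.4,"tz":0,"wx":0,"wy":0,"wz":0,"claw":1},{"tx":6.4,"ty":-0.8,"tz":0,"wx":0,"wy":0,"wz":0,"claw":0.7},{"tx":6.4,"ty":-0.8,"tz":4,"wx":0,"wy":0,"wz":0,"claw":0.6},{"tx":6.4,"ty":-0.8,"tz":8,"wx":0,"wy":0,"wz":0,"claw":0.6},{"tx":6.4,"ty":-0.8,"tz":10,"wx":0,"wy":0,"wz":0,"claw":0.6},{"tx":6.4,"ty":-0.8,"tz":10,"wx":0,"wy":0,"wz":0,"claw":0.6}]'
python3 - <<'E'
from h import *
im,d,K,T,W=shot('wrist','w2')
s=sensors.observe(); Rm=R.from_rotvec(s['ee_rot']).as_matrix()
print(s['position'],Rm.T@(np.array([.6245,-.2046,.073])-s['position']))
E
```

```text
clock: 3.65
position: [0.6206, -0.2043, 0.1148]
ee_rot: [-3.139, -0.054, 0.013]
force: [-0.9, -1.0, -0.3]
width: 0.689
[ 0.62239352 -0.20458768  0.11794524] [0.00228857 0.00012014 0.04493618]
```

View pics/w2.png

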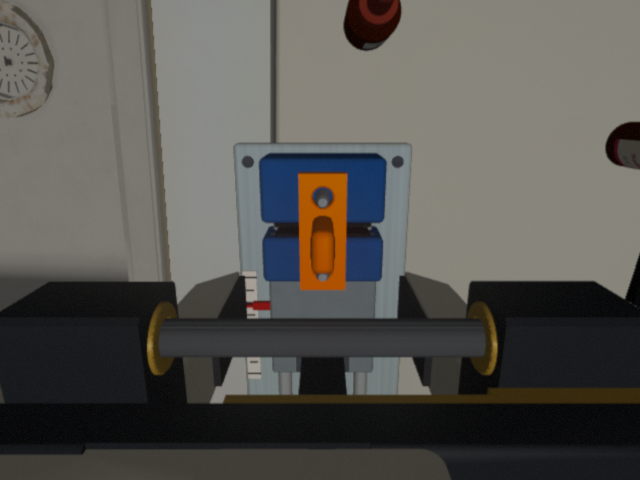

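The link sits centred between the fingers, with the handle at (322,245). I'll go down and grip it.

```bash
python3 -m handwheel '[{"tx":0.1,"ty":0,"tz":2.5,"wx":0,"wy":0,"wz":0,"claw":0.6},{"tx":0.1,"ty":0,"tz":4.5,"wx":0,"wy":0,"wz":0,"claw":0.6},{"tx":0.1,"ty":0,"tz":4.5,"wx":0,"wy":0,"wz":0,"claw":0.6},{"tx":0.1,"ty":0,"tz":4.5,"wx":0,"wy":0,"wz":0,"claw":0},{"tx":0.1,"ty":0,"tz":4.5,"wx":0,"wy":0,"wz":0,"claw":0},{"tx":0.1,"ty":0,"tz":4.5,"wx":0,"wy":0,"wz":0,"claw":0},{"tx":0.1,"ty":0,"tz":4.5,"wx":0,"wy":0,"wz":0,"claw":0},{"tx":0.1,"ty":0,"tz":4.5,"wx":0,"wy":0,"wz":0,"claw":0},{"tx":0.1,"ty":0,"tz":4.5,"wx":0,"wy":0,"wz":0,"claw":0}]' 30
python3 - <<'E'
from h import *
im,d,K,T,W=shot('wrist','w3')
s=sensors.observe(); print(s['position'],s['width']*92,s['force'])
E
```

```text
clock: 4.45
position: [0.6259, -0.2044, 0.0751]
ee_rot: [3.141, 0.055, 0.001]
force: [0.4, -0.8, 0.4]
width: 0.216
[ 0.62572684 -0.20429162  0.07488818] 15.640468753140008 [-0.012761   -0.18977612 -0.19701626]
```

```bash
python3 -m handwheel '[{"tx":0,"ty":0,"tz":0,"wx":0,"wy":0,"wz":0,"claw":0},{"tx":0,"ty":0,"tz":0,"wx":0,"wy":0,"wz":0,"claw":0},{"tx":0,"ty":0,"tz":0,"wx":0,"wy":0,"wz":0,"claw":0},{"tx":0,"ty":0,"tz":0,"wx":0,"wy":0,"wz":0,"claw":0}]'
```

```text
clock: 4.83
position: [0.6255, -0.2043, 0.0743]
ee_rot: [-3.141, -0.055, 0.0]
force: [-0.3, -0.4, 0.4]
width: 0.007
```

```bash
python3 -m handwheel '[{"tx":0,"ty":0,"tz":-0.5,"wx":0,"wy":0,"wz":0,"claw":0},{"tx":0,"ty":0,"tz":-1.2,"wx":0,"wy":0,"wz":0,"claw":0},{"tx":0,"ty":0,"tz":-2,"wx":0,"wy":0,"wz":0,"claw":0},{"tx":0,"ty":0,"tz":-3,"wx":0,"wy":0,"wz":0,"claw":0},{"tx":0,"ty":0,"tz":-4,"wx":0,"wy":0,"wz":0,"claw":0},{"tx":0,"ty":0,"tz":-5,"wx":0,"wy":0,"wz":0,"claw":0},{"tx":0,"ty":0,"tz":-6,"wx":0,"wy":0,"wz":0,"claw":0},{"tx":0,"ty":0,"tz":-7,"wx":0,"wy":0,"wz":0,"claw":0},{"tx":0,"ty":0,"tz":-7,"wx":0,"wy":0,"wz":0,"claw":0}]'
python3 - <<'E'
from h import *
im,d,K,T,W=shot('wrist','w4')
s=sensors.observe(); print(s['position'],s['width']*92,s['force'])
E
```

```text
clock: 5.58
position: [0.6269, -0.2045, 0.1473]
ee_rot: [3.14, 0.054, 0.006]
force: [0.4, 0.5, 0.9]
width: 0.008
[ 0.6264205  -0.20444595  0.14600633] 0.18532955161827985 [-0.85523242  0.87527392  0.06799642]
```

View pics/w4.png

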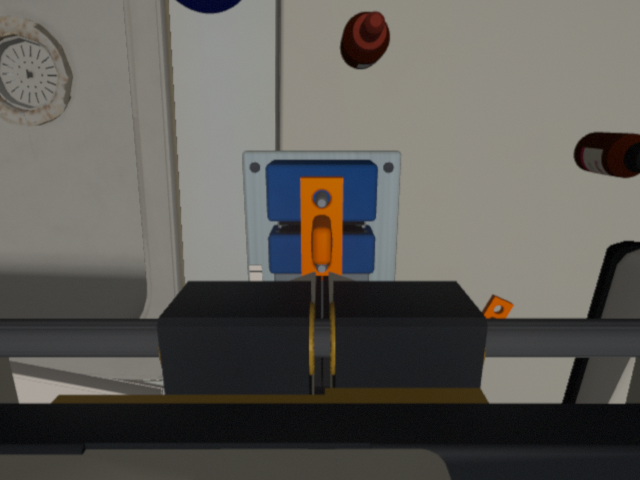

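The grasp missed. The fingers closed to zero and the link is still on its pins. I'll look at the picture taken during the closing.

View pics/w3.png

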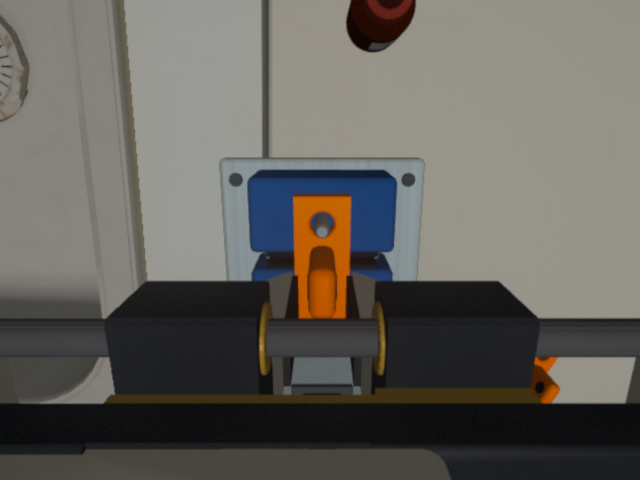

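Run:
```python
from h import *
im,d,K,T,W=shot('side','s4')
im2=cv2.resize(im[200:330,240:420],None,fx=4,fy=4,interpolation=cv2.INTER_CUBIC); cv2.imwrite('pics/s4c.png',im2)
print(arm.tip_reach)
z=np.load('pics/w4.npz'); K,T,d=z['K'],z['T'],z['d']; W=world(K,T,d)
im=cv2.imread('pics/w4.png');hsv=cv2.cvtColor(im,cv2.COLOR_BGR2HSV); h,s=hsv[...,0],hsv[...,1]
m=(h>5)&(h<20)&(s>150)&(W[...,0]>.57)&(W[...,2]<.12)&(W[...,1]>-.25)&(W[...,1]<-.15)
for a in((.045,.06),(.08,.1)):
    q=m&(W[...,2]>a[0])&(W[...,2]<a[1]); print(a,q.sum(),np.round(np.median(W[q],0),4),np.round(np.percentile(W[q],[2,98],axis=0),4))
```

```text
0.014
(0.045, 0.06) 2818 [ 0.6358 -0.2053  0.0527] [[ 0.5939 -0.2194  0.0476]
 [ 0.7381 -0.1908  0.0545]]
(0.08, 0.1) 784 [ 0.6265 -0.2045  0.0889] [[ 0.6146 -0.2148  0.0816]
 [ 0.6724 -0.1984  0.0906]]
```

View pics/s4c.png

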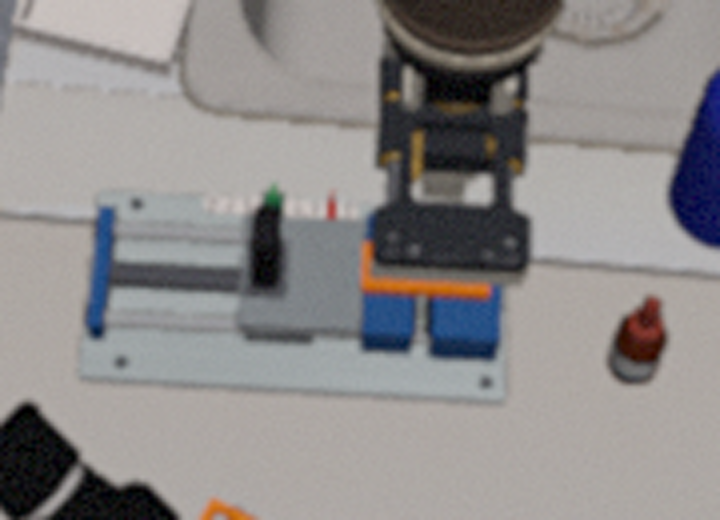

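Run:
```python
from h import *
for f,rows,cols in(('w3',range(270,330,6),(280,300,322,345,362)),('w4',range(268,330,6),(300,314,318,322,327,330,345))):
    z=np.load(f'pics/{f}.npz'); he=np.array(vision.camera_model('wrist')['hand_eye']); Wt=world(z['K'],he,z['d'])
    print(f,cols)
    for v in rows: print(v,[tuple(np.round(Wt[v,u]*1000).astype(int)) for u in cols])
im=cv2.imread('pics/w3.png'); cv2.imwrite('pics/w3c.png',cv2.resize(im[180:400,220:420],None,fx=4,fy=2.7,interpolation=cv2.INTER_CUBIC))
im=cv2.imread('pics/w4.png'); cv2.imwrite('pics/w4c.png',cv2.resize(im[160:380,220:420],None,fx=4,fy=2.7,interpolation=cv2.INTER_CUBIC))
```

```text
w3 (280, 300, 322, 345, 362)
270 [(np.int64(-7), np.int64(-22), np.int64(32)), (np.int64(-4), np.int64(-11), np.int64(23)), (np.int64(9), np.int64(0), np.int64(-11)), (np.int64(-3), np.int64(12), np.int64(22)), (np.int64(-7), np.int64(22), np.int64(32))]
276 [(np.int64(11), np.int64(-16), np.int64(-21)), (np.int64(-7), np.int64(-11), np.int64(23)), (np.int64(8), np.int64(0), np.int64(-14)), (np.int64(-7), np.int64(12), np.int64(22)), (np.int64(11), np.int64(16), np.int64(-21))]
282 [(np.int64(11), np.int64(-16), np.int64(-27)), (np.int64(-10), np.int64(-11), np.int64(22)), (np.int64(6), np.int64(0), np.int64(-15)), (np.int64(-10), np.int64(12), np.int64(22)), (np.int64(10), np.int64(16), np.int64(-26))]
288 [(np.int64(11), np.int64(-15), np.int64(-33)), (np.int64(-13), np.int64(-11), np.int64(22)), (np.int64(3), np.int64(0), np.int64(-16)), (np.int64(-13), np.int64(12), np.int64(22)), (np.int64(11), np.int64(15), np.int64(-34))]
294 [(np.int64(10), np.int64(-15), np.int64(-38)), (np.int64(-17), np.int64(-11), np.int64(23)), (np.int64(0), np.int64(0), np.int64(-14)), (np.int64(-17), n
[... 4054 characters left out ...]
 np.int64(-100)), (np.int64(36), np.int64(4), np.int64(-105))]
322 [(np.int64(35), np.int64(-4), np.int64(-105)), (np.int64(31), np.int64(-1), np.int64(-97)), (np.int64(31), np.int64(-1), np.int64(-98)), (np.int64(30), np.int64(0), np.int64(-96)), (np.int64(31), np.int64(1), np.int64(-97)), (np.int64(32), np.int64(2), np.int64(-100)), (np.int64(36), np.int64(4), np.int64(-106))]
328 [(np.int64(35), np.int64(-4), np.int64(-108)), (np.int64(30), np.int64(-1), np.int64(-98)), (np.int64(30), np.int64(-1), np.int64(-98)), (np.int64(30), np.int64(0), np.int64(-99)), (np.int64(30), np.int64(1), np.int64(-98)), (np.int64(32), np.int64(2), np.int64(-102)), (np.int64(35), np.int64(4), np.int64(-107))]
```

View pics/w3c.png

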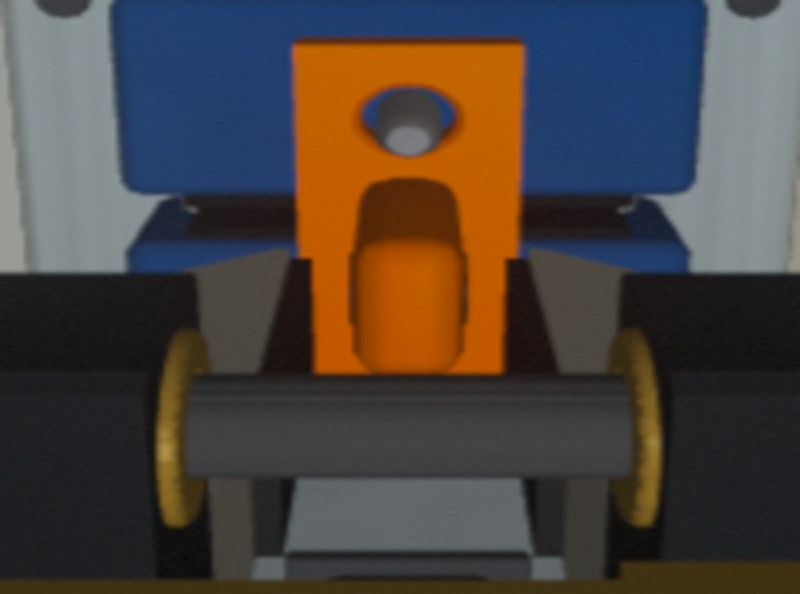

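View pics/w4c.png

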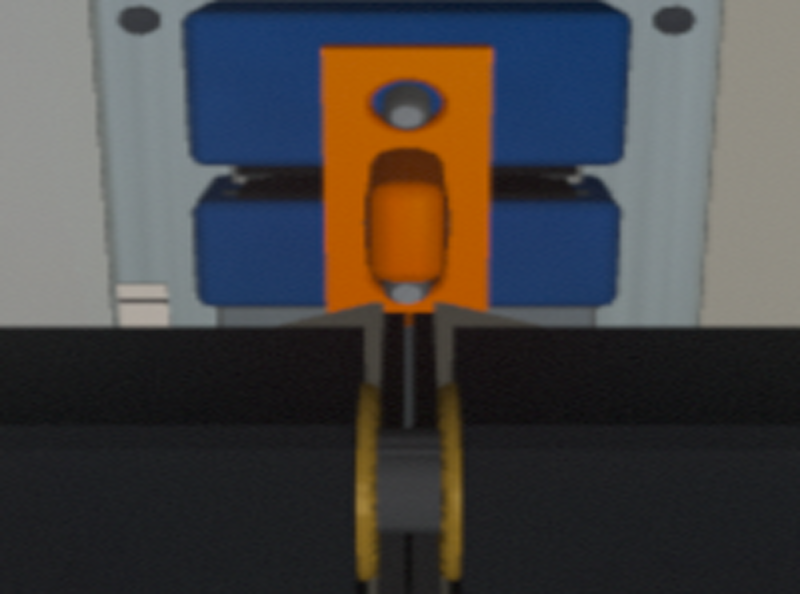

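Run:
```python
from h import *
im,d,K,T,W=shot('scene','sc4')
s=sensors.observe(); P=s['position']; print(P)
m=(d>0)&(np.hypot(W[...,0]-P[0],W[...,1]-P[1])<.06)&(W[...,2]>.095)
a=np.argwhere(m); print(len(a), np.round(np.percentile(W[m][:,2],[0,1,5,20,50]),4))
b=W[m]; i=np.argsort(b[:,2])[:15]; print(np.round(b[i],3), a[i])
cv2.imwrite('pics/sc4c.png',cv2.resize(im[150:290,250:400],None,fx=5,fy=4.2,interpolation=cv2.INTER_CUBIC))
tip=P+np.array([0,0,-.014])
for off in(-.014,0,.016): 
    q=T[:3,:3].T@(P+np.array([0,0,off])-T[:3,3]); print(off,K[0,0]*q[0]/q[2]+K[0,2],K[1,1]*q[1]/q[2]+K[1,2])
```

```text
[ 0.62531916 -0.20426931  0.14423164]
4946 [0.1628 0.1784 0.2189 0.2963 0.4065]
[[ 0.634 -0.201  0.163]
 [ 0.62  -0.209  0.163]
 [ 0.62  -0.199  0.164]
 [ 0.63  -0.2    0.164]
 [ 0.616 -0.208  0.165]
 [ 0.616 -0.2    0.165]
 [ 0.638 -0.198  0.165]
 [ 0.62  -0.208  0.166]
 [ 0.624 -0.197  0.167]
 [ 0.616 -0.199  0.168]
 [ 0.617 -0.213  0.168]
 [ 0.617 -0.197  0.169]
 [ 0.614 -0.205  0.169]
 [ 0.631 -0.193  0.169]
 [ 0.618 -0.202  0.169]] [[207 308]
 [207 314]
 [208 312]
 [207 309]
 [207 315]
 [208 313]
 [206 306]
 [206 314]
 [207 310]
 [207 313]
 [205 316]
 [207 312]
 [206 315]
 [206 307]
 [206 313]]
-0.014 311.8390898229697 218.47306364430375
0 311.6593266715258 213.6997854138242
0.016 311.4516683283869 208.18580192654807
```

View pics/sc4c.png

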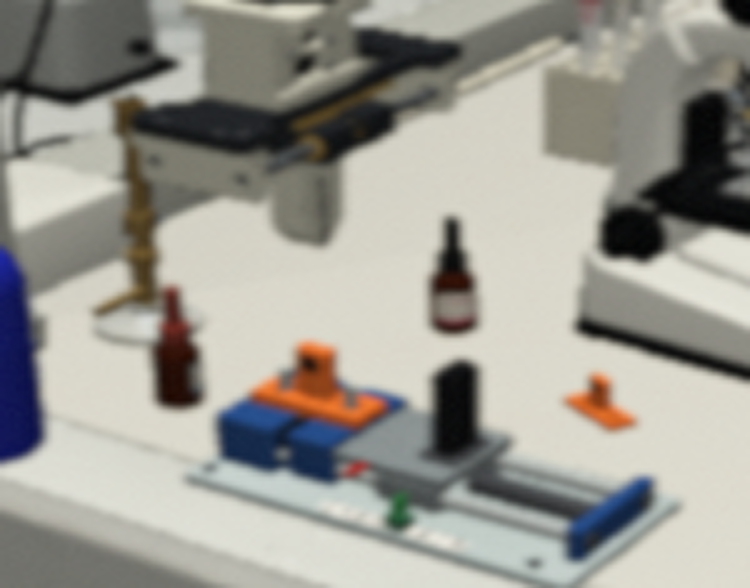

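The wrist view and the scene view agree: the real fingertips sit about 17 mm above the reported TCP, not 14 mm below it. So I closed over the top of the handle without touching it. I'll correct by about 31 mm and try again, checking the tip height before closing.

```bash
python3 -m handwheel '[{"tx":0,"ty":0,"tz":0,"wx":0,"wy":0,"wz":0,"claw":0.5},{"tx":0,"ty":0,"tz":2,"wx":0,"wy":0,"wz":0,"claw":0.5},{"tx":0,"ty":0,"tz":3,"wx":0,"wy":0,"wz":0,"claw":0.5},{"tx":0,"ty":0,"tz":3,"wx":0,"wy":0,"wz":0,"claw":0.5},{"tx":0,"ty":0,"tz":5,"wx":0,"wy":0,"wz":0,"claw":0.5},{"tx":0,"ty":0,"tz":7,"wx":0,"wy":0,"wz":0,"claw":0.5},{"tx":0,"ty":0,"tz":9,"wx":0,"wy":0,"wz":0,"claw":0.5},{"tx":0,"ty":0,"tz":9.5,"wx":0,"wy":0,"wz":0,"claw":0.5},{"tx":0,"ty":0,"tz":9.5,"wx":0,"wy":0,"wz":0,"claw":0.5}]'
python3 - <<'E'
from h import *
im,d,K,T,W=shot('wrist','w5')
im2,d2,K2,T2,W2=shot('scene','sc5')
cv2.imwrite('pics/sc5c.png',cv2.resize(im2[150:290,250:400],None,fx=5,fy=4.2,interpolation=cv2.INTER_CUBIC))
s=sensors.observe(); print(s['position'],s['width'],s['force'])
E
```

```text
clock: 6.48
position: [0.6242, -0.204, 0.0479]
ee_rot: [-3.14, -0.055, 0.005]
force: [-0.6, 0.6, 0.1]
width: 0.496
[ 0.62603397 -0.2042939   0.0502324 ] 0.4988696025336048 [0.22418672 0.55082905 0.18999539]
```

View pics/w5.png

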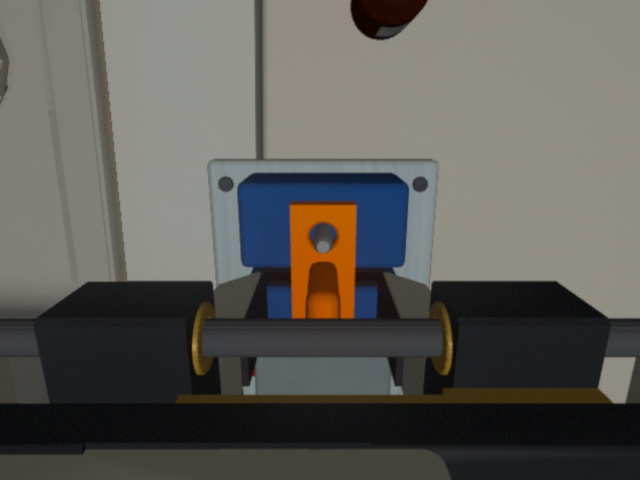

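View pics/sc5c.png

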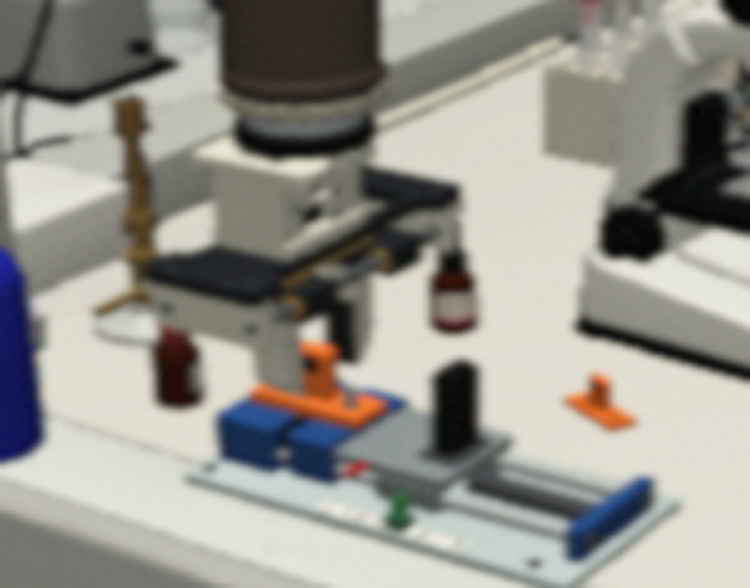

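The handle at (322,305) is between the fingers, and the scene view shows the tips just above the plate. I'll go down 6 mm more and close.

```bash
python3 -m handwheel '[{"tx":-0.1,"ty":0,"tz":0.6,"wx":0,"wy":0,"wz":0,"claw":0.5},{"tx":-0.1,"ty":0,"tz":0.6,"wx":0,"wy":0,"wz":0,"claw":0.5},{"tx":-0.1,"ty":0,"tz":0.6,"wx":0,"wy":0,"wz":0,"claw":0},{"tx":-0.1,"ty":0,"tz":0.6,"wx":0,"wy":0,"wz":0,"claw":0},{"tx":-0.1,"ty":0,"tz":0.6,"wx":0,"wy":0,"wz":0,"claw":0},{"tx":-0.1,"ty":0,"tz":0.6,"wx":0,"wy":0,"wz":0,"claw":0},{"tx":-0.1,"ty":0,"tz":0.6,"wx":0,"wy":0,"wz":0,"claw":0},{"tx":-0.1,"ty":0,"tz":0.6,"wx":0,"wy":0,"wz":0,"claw":0},{"tx":-0.1,"ty":0,"tz":0.6,"wx":0,"wy":0,"wz":0,"claw":0},{"tx":-0.1,"ty":0,"tz":0.6,"wx":0,"wy":0,"wz":0,"claw":0}]' 30
```

```text
clock: 7.42
position: [0.6246, -0.2044, 0.0435]
ee_rot: [3.141, 0.055, 0.0]
force: [-1.2, -0.7, 1.9]
width: 0.127
```

Gripped: the opening of 0.127 × 92 is 11.7 mm, which matches the 12 mm handle. Now I'll lift straight up.

```bash
python3 -m handwheel '[{"tx":0,"ty":0,"tz":-0.5,"wx":0,"wy":0,"wz":0,"claw":0},{"tx":0,"ty":0,"tz":-1.2,"wx":0,"wy":0,"wz":0,"claw":0},{"tx":0,"ty":0,"tz":-2,"wx":0,"wy":0,"wz":0,"claw":0},{"tx":0,"ty":0,"tz":-3,"wx":0,"wy":0,"wz":0,"claw":0},{"tx":0,"ty":0,"tz":-4,"wx":0,"wy":0,"wz":0,"claw":0},{"tx":0,"ty":0,"tz":-5,"wx":0,"wy":0,"wz":0,"claw":0},{"tx":0,"ty":0,"tz":-6,"wx":0,"wy":0,"wz":0,"claw":0},{"tx":0,"ty":0,"tz":-7,"wx":0,"wy":0,"wz":0,"claw":0},{"tx":0,"ty":0,"tz":-7,"wx":0,"wy":0,"wz":0,"claw":0},{"tx":0,"ty":0,"tz":-7,"wx":0,"wy":0,"wz":0,"claw":0}]'
python3 - <<'E'
from h import *
im,d,K,T,W=shot('wrist','w6')
im2,d2,K2,T2,W2=shot('scene','sc6')
cv2.imwrite('pics/sc6c.png',cv2.resize(im2[150:350,250:400],None,fx=4,fy=3,interpolation=cv2.INTER_CUBIC))
s=sensors.observe(); print(s['position'],s['width'],s['force'])
Rm=R.from_rotvec(s['ee_rot']).as_matrix(); print(np.round(Rm,4))
# tray
zs=np.load('pics/side1.npz'); Ws=world(zs['K'],zs['T'],zs['d'])
m=(Ws[...,2]>.0165)&(Ws[...,2]<.03)&(Ws[...,0]>.34)&(Ws[...,0]<.52)&(Ws[...,1]>-.1)&(Ws[...,1]<.12)
n,l,st,ce=cv2.connectedComponentsWithStats(cv2.dilate(m.astype(np.uint8),np.ones((3,3))))
for i in range(1,n):
  if st[i,4]>30: q=m&(l==i); print(st[i,4],cv2.minAreaRect(Ws[q][:,:2].astype(np.float32)))
E
```

```text
clock: 8.25
position: [0.625, -0.2044, 0.1143]
ee_rot: [3.141, 0.054, 0.002]
force: [-0.4, 1.0, -1.3]
width: 0.127
[ 0.62414194 -0.20431006  0.1129701 ] 0.12940720852147852 [-0.64964049 -0.12089775 -1.20908552]
[[ 9.994e-01  3.460e-02 -8.000e-04]
 [ 3.460e-02 -9.994e-01  1.000e-04]
 [-8.000e-04 -1.000e-04 -1.000e+00]]
777 ((0.42393016815185547, 0.014993593096733093), (0.15289390087127686, 0.10063669830560684), 79.43392944335938)
```

View pics/sc6c.png

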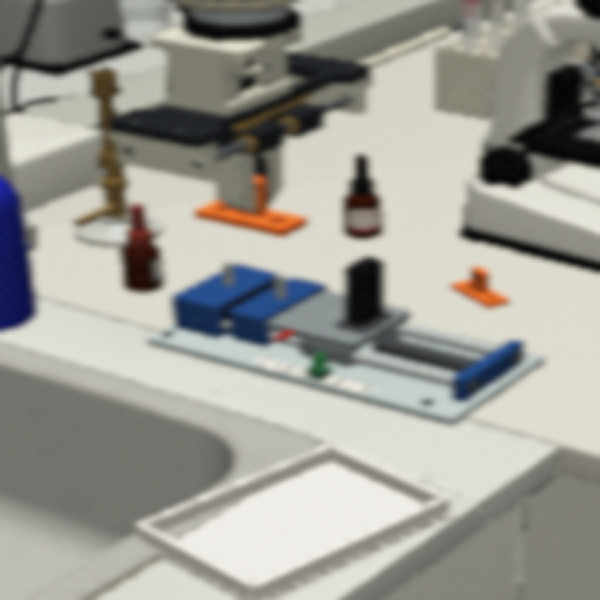

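View pics/w6.png

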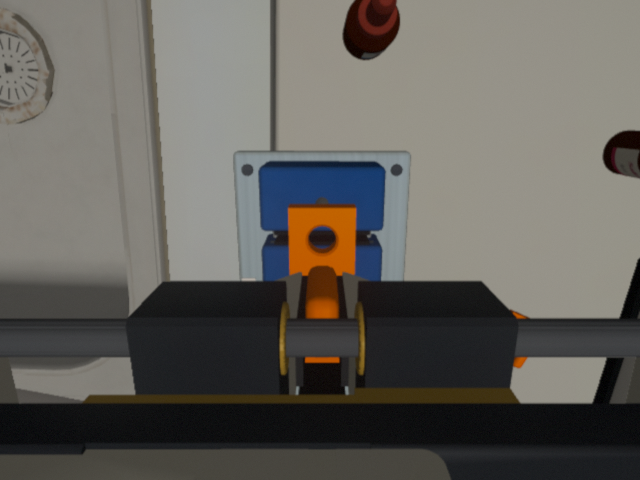

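The link hangs level in the gripper, clear of both pins, with its underside at about 115 mm. Now I'll carry it to the tray centre at about (0.424, 0.015), turning 12.5° to match the tray.

```bash
python3 -m handwheel '[{"tx":-1.2,"ty":-1.4,"tz":-1,"wx":0,"wy":0,"wz":1,"claw":0},{"tx":-3.5,"ty":-4.1,"tz":-1,"wx":0,"wy":0,"wz":3,"claw":0},{"tx":-5.9,"ty":-6.9,"tz":-1,"wx":0,"wy":0,"wz":5,"claw":0},{"tx":-8.3,"ty":-9.7,"tz":-1,"wx":0,"wy":0,"wz":7,"claw":0},{"tx":-10.7,"ty":-12.5,"tz":-1,"wx":0,"wy":0,"wz":9,"claw":0},{"tx":-13.1,"ty":-15.3,"tz":-1,"wx":0,"wy":0,"wz":11,"claw":0},{"tx":-15.5,"ty":-18.1,"tz":-1,"wx":0,"wy":0,"wz":12.5,"claw":0},{"tx":-17.7,"ty":-20.8,"tz":-1,"wx":0,"wy":0,"wz":12.5,"claw":0},{"tx":-19.3,"ty":-22.6,"tz":0,"wx":0,"wy":0,"wz":12.5,"claw":0},{"tx":-19.3,"ty":-22.6,"tz":0,"wx":0,"wy":0,"wz":12.5,"claw":0},{"tx":-19.3,"ty":-22.6,"tz":0,"wx":0,"wy":0,"wz":12.5,"claw":0}]'
python3 - <<'E'
from h import *
im,d,K,T,W=shot('wrist','w7')
im2,d2,K2,T2,W2=shot('side','s7')
cv2.imwrite('pics/s7c.png',cv2.resize(im2[100:300,200:400],None,fx=3,fy=3,interpolation=cv2.INTER_CUBIC))
s=sensors.observe(); print(s['position'],s['width'],s['force'],s['joints'])
Rm=R.from_rotvec(s['ee_rot']).as_matrix(); print(np.round(Rm,4))
# tray rim in wrist view
m=(d>0)&(W[...,2]>.0165)&(W[...,2]<.024)&(abs(W[...,0]-.424)<.09)&(abs(W[...,1]-.015)<.11)
print(m.sum(),cv2.minAreaRect(W[m][:,:2].astype(np.float32)),W[m].min(0),W[m].max(0))
E
```

```text
clock: 9.27
position: [0.4225, 0.0156, 0.1129]
ee_rot: [3.128, -0.283, -0.002]
force: [-0.1, -0.8, -0.9]
width: 0.13
[0.42436543 0.01434211 0.11336589] 0.1295502236649546 [ 0.55448035  0.22692804 -0.02280443] [ 0.13355604  0.2602389  -0.34757118  2.13486842  0.1271351   0.76535876
 -2.04978952]
[[ 9.831e-01 -1.829e-01  1.000e-04]
 [-1.829e-01 -9.831e-01 -2.000e-04]
 [ 2.000e-04  1.000e-04 -1.000e+00]]
3215 ((0.4290590286254883, 0.014447256922721863), (0.1506107598543167, 0.09266696870326996), 79.63916778564453) [ 0.37062971 -0.06730283  0.0165144 ] [0.48783216 0.09611913 0.02206841]
```

View pics/w7.png

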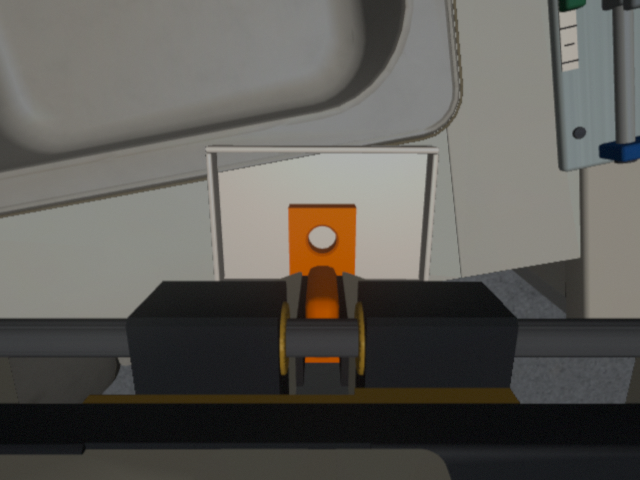

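View pics/s7c.png

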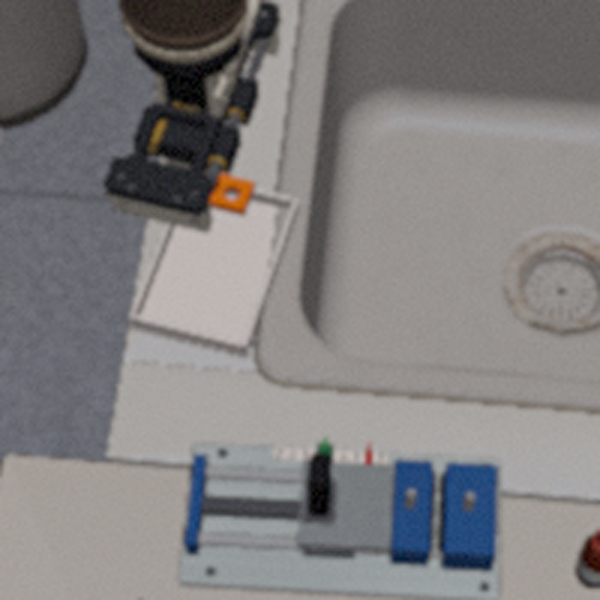

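The link is aligned and centred over the tray (far rim at row 150). Now I'll lower it.

```bash
python3 -m handwheel '[{"tx":0,"ty":0,"tz":2,"wx":0,"wy":0,"wz":0,"claw":0},{"tx":0,"ty":0,"tz":4.5,"wx":0,"wy":0,"wz":0,"claw":0},{"tx":0,"ty":0,"tz":7,"wx":0,"wy":0,"wz":0,"claw":0},{"tx":0,"ty":0,"tz":9,"wx":0,"wy":0,"wz":0,"claw":0},{"tx":0,"ty":0,"tz":10,"wx":0,"wy":0,"wz":0,"claw":0},{"tx":0,"ty":0,"tz":10.6,"wx":0,"wy":0,"wz":0,"claw":0},{"tx":0,"ty":0,"tz":10.8,"wx":0,"wy":0,"wz":0,"claw":0},{"tx":0,"ty":0,"tz":10.9,"wx":0,"wy":0,"wz":0,"claw":0},{"tx":0,"ty":0,"tz":10.9,"wx":0,"wy":0,"wz":0,"claw":0}]'
python3 - <<'E'
from h import *
im,d,K,T,W=shot('wrist','w8')
im2,d2,K2,T2,W2=shot('scene','sc8')
cv2.imwrite('pics/sc8c.png',cv2.resize(im2[200:350,250:420],None,fx=4,fy=4,interpolation=cv2.INTER_CUBIC))
s=sensors.observe(); print(s['position'],s['width'],s['force'])
hsv=cv2.cvtColor(im,cv2.COLOR_BGR2HSV); h,sa=hsv[...,0],hsv[...,1]
m=(h>5)&(h<20)&(sa>150)&(d>0); m[:260]&=True; m[270:]=False
print(m.sum(),np.round(np.median(W[m],0),4))
E
```

```text
clock: 10.12
position: [0.4245, 0.0146, 0.0048]
ee_rot: [-3.128, 0.289, -0.001]
force: [0.6, 0.2, -0.4]
width: 0.133
[0.42452903 0.01476193 0.00507209] 0.1264591737110787 [ 0.30614142  0.52960396 -1.45917278]
3756 [0.4478 0.0101 0.014 ]
```

View pics/sc8c.png

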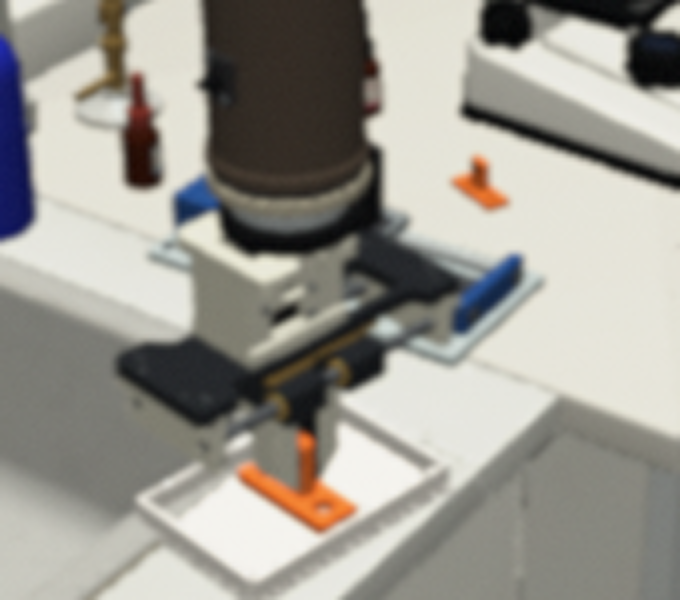

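The plate top reads 14 mm, so the underside is about 2 mm above the tray floor. I'll lower a little more and release.

```bash
python3 -m handwheel '[{"tx":0,"ty":0,"tz":0.1,"wx":0,"wy":0,"wz":0,"claw":0},{"tx":0,"ty":0,"tz":0.15,"wx":0,"wy":0,"wz":0,"claw":0},{"tx":0,"ty":0,"tz":0.15,"wx":0,"wy":0,"wz":0,"claw":0},{"tx":0,"ty":0,"tz":0.15,"wx":0,"wy":0,"wz":0,"claw":0.2},{"tx":0,"ty":0,"tz":0.15,"wx":0,"wy":0,"wz":0,"claw":0.35},{"tx":0,"ty":0,"tz":0.15,"wx":0,"wy":0,"wz":0,"claw":0.4},{"tx":0,"ty":0,"tz":0.15,"wx":0,"wy":0,"wz":0,"claw":0.4},{"tx":0,"ty":0,"tz":0.15,"wx":0,"wy":0,"wz":0,"claw":0.4},{"tx":0,"ty":0,"tz":0.15,"wx":0,"wy":0,"wz":0,"claw":0.4},{"tx":0,"ty":0,"tz":-1,"wx":0,"wy":0,"wz":0,"claw":0.4},{"tx":0,"ty":0,"tz":-3,"wx":0,"wy":0,"wz":0,"claw":0.4}]'
python3 -m handwheel '[{"tx":0,"ty":0,"tz":-3,"wx":0,"wy":0,"wz":0,"claw":0.5},{"tx":0,"ty":0,"tz":-6,"wx":0,"wy":0,"wz":0,"claw":0.5},{"tx":0,"ty":0,"tz":-9,"wx":0,"wy":0,"wz":0,"claw":0.6},{"tx":0,"ty":0,"tz":-12,"wx":0,"wy":0,"wz":0,"claw":0.6},{"tx":0,"ty":0,"tz":-12,"wx":0,"wy":0,"wz":0,"claw":0.6}]'
python3 - <<'E'
from h import *
im,d,K,T,W=shot('wrist','w9')
im2,d2,K2,T2,W2=shot('scene','sc9')
cv2.imwrite('pics/sc9c.png',cv2.resize(im2[200:350,250:420],None,fx=4,fy=4,interpolation=cv2.INTER_CUBIC))
s=sensors.observe(); print(s['position'],s['width'],s['force'],s['joints'])
print(np.round(R.from_rotvec(s['ee_rot']).as_matrix(),4))
hsv=cv2.cvtColor(im,cv2.COLOR_BGR2HSV); h,sa=hsv[...,0],hsv[...,1]
m=(h>5)&(h<20)&(sa>150)&(d>0)&(W[...,2]<.06)
p=W[m&(W[...,2]<.017)]; print(m.sum(),np.round(np.median(p,0),4),np.round(p.min(0),3),np.round(p.max(0),3),cv2.minAreaRect(p[:,:2].astype(np.float32)))
A=np.c_[p[:,:2],np.ones(len(p))]; print(np.linalg.lstsq(A,p[:,2],rcond=None)[0])
E
```

```text
clock: 11.13
position: [0.4223, 0.0147, 0.0334]
ee_rot: [3.128, -0.287, -0.006]
force: [1.0, -0.4, 1.1]
width: 0.397
clock: 11.55
position: [0.4268, 0.0154, 0.1593]
ee_rot: [-3.127, 0.288, -0.012]
force: [-0.0, 0.0, 0.2]
width: 0.596
[0.4245636  0.01477928 0.1552971 ] 0.6048878453668708 [ 0.1418572  -0.01314622 -0.52322766] [ 0.16015125  0.19946852 -0.36885424  2.08330199  0.09442829  0.8714329
 -2.01738671]
[[ 9.831e-01 -1.828e-01  2.800e-03]
 [-1.828e-01 -9.831e-01 -2.000e-04]
 [ 2.800e-03 -3.000e-04 -1.000e+00]]
2730 [0.4299 0.0137 0.0117] [ 0.387 -0.005  0.003] [0.461 0.034 0.017] ((0.4240609109401703, 0.01445196382701397), (0.027147430926561356, 0.07132008671760559), 79.38621520996094)
[-0.00053033  0.00157919  0.01184976]
```

View pics/sc9c.png

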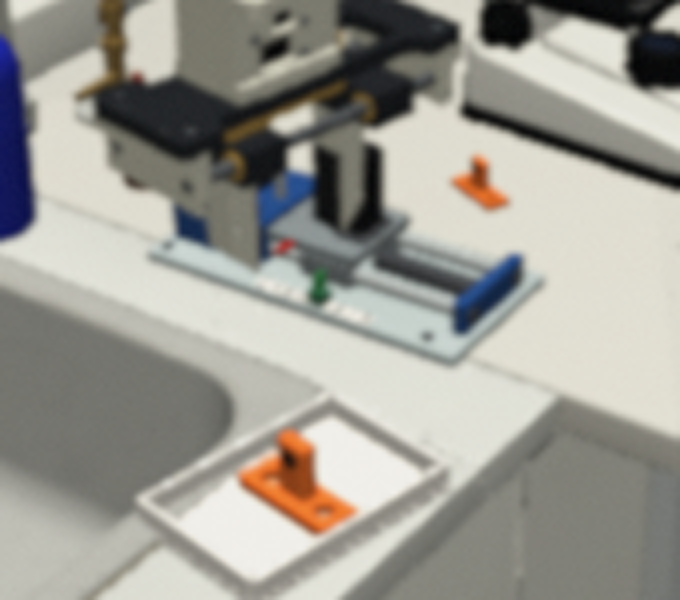

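View pics/w9.png

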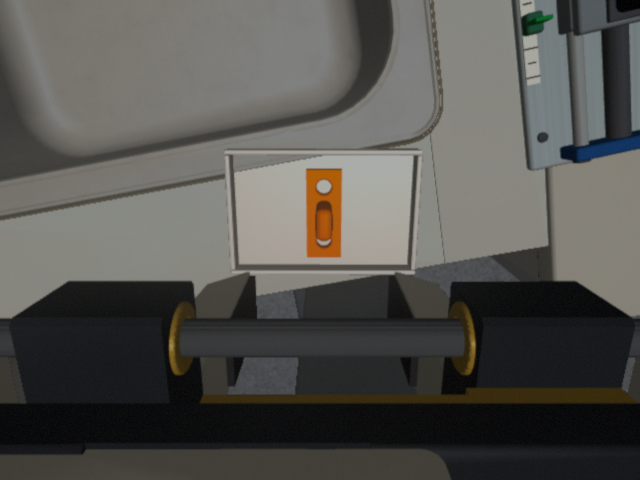

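The link lies flat and centred in the tray: plate top 11.7 mm, slope about 0, centre (0.424, 0.0145). Next is the grip at (0.535,-0.207).

```bash
python3 -m handwheel '[{"tx":1.5,"ty":2,"tz":0,"wx":0,"wy":0,"wz":-2,"claw":0.5},{"tx":3.6,"ty":4.8,"tz":0,"wx":0,"wy":0,"wz":-4,"claw":0.5},{"tx":5.7,"ty":7.6,"tz":0,"wx":0,"wy":0,"wz":-6,"claw":0.5},{"tx":7.8,"ty":10.4,"tz":0,"wx":0,"wy":0,"wz":-8,"claw":0.5},{"tx":9.9,"ty":13.2,"tz":0,"wx":0,"wy":0,"wz":-10,"claw":0.5},{"tx":12,"ty":16,"tz":0,"wx":0,"wy":0,"wz":-12,"claw":0.55},{"tx":14,"ty":18.6,"tz":0,"wx":0,"wy":0,"wz":-12.5,"claw":0.55},{"tx":14.9,"ty":19.8,"tz":0,"wx":0,"wy":0,"wz":-12.5,"claw":0.55},{"tx":14.9,"ty":19.8,"tz":2,"wx":0,"wy":0,"wz":-12.5,"claw":0.55},{"tx":14.9,"ty":19.8,"tz":2,"wx":0,"wy":0,"wz":-12.5,"claw":0.55}]'
python3 - <<'E'
from h import *
im,d,K,T,W=shot('wrist','w10')
for i in range(1): pass
s=sensors.observe(); print(s['position'],s['width'],s['force'])
print(np.round(R.from_rotvec(s['ee_rot']).as_matrix(),4))
m=(d>0)&(W[...,2]>.09)&(W[...,2]<.108)&(abs(W[...,0]-.535)<.03)&(abs(W[...,1]+.207)<.03)
p=W[m]; print(m.sum(),np.median(p,0),cv2.minAreaRect(p[:,:2].astype(np.float32)))
E
```

```text
clock: 12.48
position: [0.5317, -0.2076, 0.1297]
ee_rot: [-3.139, -0.051, 0.01]
force: [-0.8, 0.5, -0.4]
width: 0.548
[ 0.53179314 -0.20649284  0.13117069] 0.5465305416082918 [ 0.13892675 -0.24386291  0.28105286]
[[ 0.9994  0.0344 -0.0062]
 [ 0.0344 -0.9994  0.0021]
 [-0.0061 -0.0023 -1.    ]]
1597 [ 0.53639121 -0.20747257  0.09901774] ((0.5346102714538574, -0.2076730877161026), (0.01642235927283764, 0.027677159756422043), 1.7805688381195068)
```

View pics/w10.png

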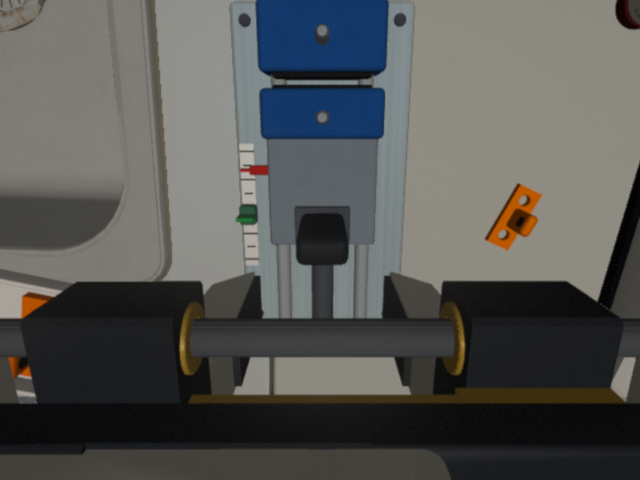

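The grip at (322,238) is centred between the fingers and the pointer is still shut. I'll go down.

```bash
python3 -m handwheel '[{"tx":0,"ty":0,"tz":2,"wx":0,"wy":0,"wz":0,"claw":0.55},{"tx":0,"ty":0,"tz":4,"wx":0,"wy":0,"wz":0,"claw":0.55},{"tx":0,"ty":0,"tz":6,"wx":0,"wy":0,"wz":0,"claw":0.55},{"tx":0,"ty":0,"tz":7.5,"wx":0,"wy":0,"wz":0,"claw":0.55},{"tx":0,"ty":0,"tz":8,"wx":0,"wy":0,"wz":0,"claw":0.55},{"tx":0,"ty":0,"tz":8,"wx":0,"wy":0,"wz":0,"claw":0.55},{"tx":0,"ty":0,"tz":8,"wx":0,"wy":0,"wz":0,"claw":0.55}]'
python3 - <<'E'
from h import *
s=sensors.observe(); print(s['position'],s['width'],s['force'])
im,d,K,T,W=shot('scene','sc11')
cv2.imwrite('pics/sc11c.png',cv2.resize(im[150:290,250:400],None,fx=5,fy=4.2,interpolation=cv2.INTER_CUBIC))
s=sensors.observe(); print(s['position'],np.round(R.from_rotvec(s['ee_rot']).as_matrix(),4))
E
```

```text
clock: 13.12
position: [0.5343, -0.2064, 0.0549]
ee_rot: [-3.141, -0.056, 0.0]
force: [-0.8, -1.0, -0.6]
width: 0.547
[ 0.53428888 -0.20644797  0.05490142] 0.5469365116801325 [-0.75450031 -1.00931616 -0.61898574]
[ 0.5347441  -0.20669933  0.05537163] [[ 9.994e-01  3.530e-02  1.000e-03]
 [ 3.530e-02 -9.994e-01 -2.000e-04]
 [ 9.000e-04  2.000e-04 -1.000e+00]]
```

View pics/sc11c.png

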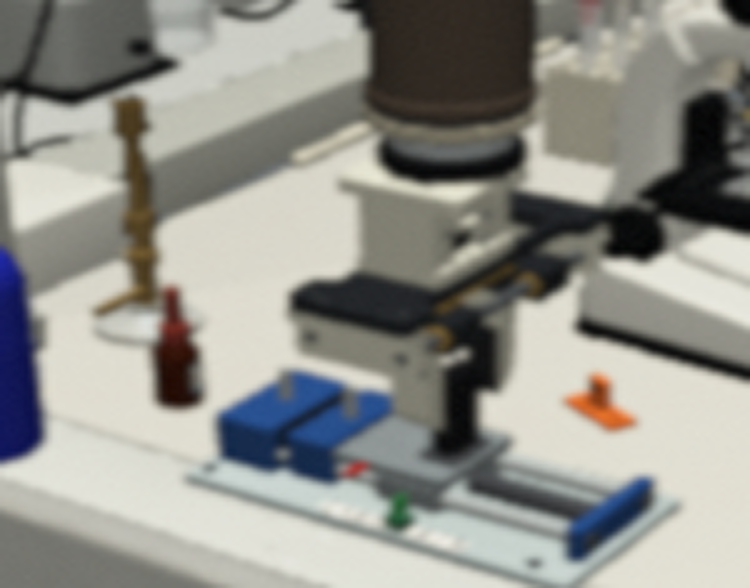

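```bash
python3 -m handwheel '[{"tx":0,"ty":0.05,"tz":0.8,"wx":0,"wy":0,"wz":0,"claw":0.55},{"tx":0,"ty":0.05,"tz":1.4,"wx":0,"wy":0,"wz":0,"claw":0.55},{"tx":0,"ty":0.05,"tz":1.4,"wx":0,"wy":0,"wz":0,"claw":0.55},{"tx":0,"ty":0.05,"tz":1.4,"wx":0,"wy":0,"wz":0,"claw":0},{"tx":0,"ty":0.05,"tz":1.4,"wx":0,"wy":0,"wz":0,"claw":0},{"tx":0,"ty":0.05,"tz":1.4,"wx":0,"wy":0,"wz":0,"claw":0},{"tx":0,"ty":0.05,"tz":1.4,"wx":0,"wy":0,"wz":0,"claw":0},{"tx":0,"ty":0.05,"tz":1.4,"wx":0,"wy":0,"wz":0,"claw":0},{"tx":0,"ty":0.05,"tz":1.4,"wx":0,"wy":0,"wz":0,"claw":0},{"tx":0,"ty":0.05,"tz":1.4,"wx":0,"wy":0,"wz":0,"claw":0}]' 55
python3 - <<'E'
from h import *
s=sensors.observe(); print(s['position'],s['width']*92,s['force'])
E
```

```text
clock: 14.0
position: [0.5344, -0.2075, 0.0406]
ee_rot: [3.141, 0.055, 0.001]
force: [-0.8, -0.4, 1.8]
width: 0.302
[ 0.53437633 -0.20753532  0.04063481] 27.742318514784017 [-0.77336268 -0.41789962  1.80822126]
```

Gripped at 27.7 mm, against a 28 mm grip. Now I'll pull back 34 mm gently.

```bash
python3 -m handwheel '[{"tx":-0.2,"ty":0,"tz":0,"wx":0,"wy":0,"wz":0,"claw":0},{"tx":-0.6,"ty":0,"tz":0,"wx":0,"wy":0,"wz":0,"claw":0},{"tx":-1,"ty":0,"tz":0,"wx":0,"wy":0,"wz":0,"claw":0},{"tx":-1.4,"ty":0,"tz":0,"wx":0,"wy":0,"wz":0,"claw":0},{"tx":-1.8,"ty":0,"tz":0,"wx":0,"wy":0,"wz":0,"claw":0},{"tx":-2.2,"ty":0,"tz":0,"wx":0,"wy":0,"wz":0,"claw":0},{"tx":-2.6,"ty":0,"tz":0,"wx":0,"wy":0,"wz":0,"claw":0},{"tx":-3,"ty":0,"tz":0,"wx":0,"wy":0,"wz":0,"claw":0},{"tx":-3.4,"ty":0,"tz":0,"wx":0,"wy":0,"wz":0,"claw":0},{"tx":-3.4,"ty":0,"tz":0,"wx":0,"wy":0,"wz":0,"claw":0},{"tx":-3.4,"ty":0,"tz":0,"wx":0,"wy":0,"wz":0,"claw":0}]'
python3 - <<'E'
from h import *
s=sensors.observe(); print(s['position'],s['width']*92,s['force'])
for c in('wrist','scene','side'): 
    im,d,K,T,W=shot(c,c+'12')
    if c=='scene': cv2.imwrite('pics/sc12c.png',cv2.resize(im[200:290,270:390],None,fx=6,fy=6,interpolation=cv2.INTER_CUBIC))
    if c=='side': cv2.imwrite('pics/s12c.png',cv2.resize(im[220:310,250:370],None,fx=6,fy=6,interpolation=cv2.INTER_CUBIC))
s=sensors.observe(); print(s['position'],s['width']*92,s['force'])
E
```

```text
clock: 14.92
position: [0.5019, -0.2087, 0.0406]
ee_rot: [3.141, 0.055, 0.005]
force: [7.8, -1.0, -5.9]
width: 0.307
[ 0.50188848 -0.20867104  0.04063897] 28.28389044724586 [ 7.8148984  -0.97572545 -5.93131159]
[ 0.50209975 -0.20865361  0.04063008] 27.809986122495555 [ 7.62194629 -0.44013672 -5.49052509]
```

View pics/wrist12.png

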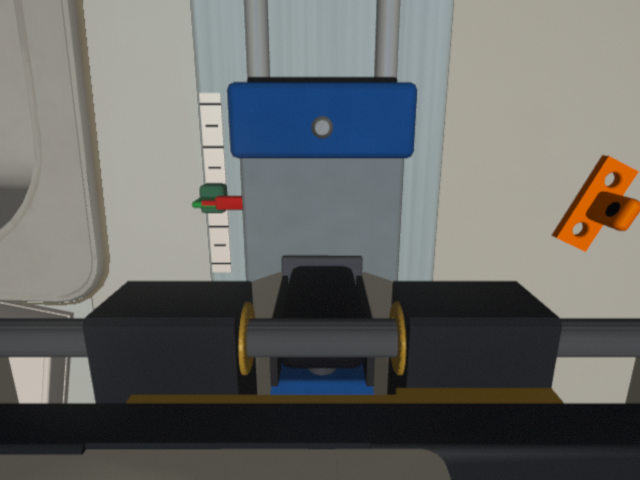

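View pics/sc12c.png

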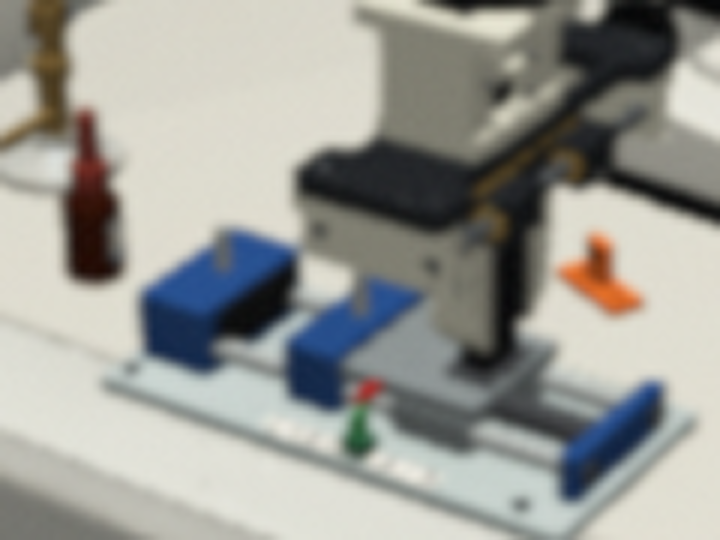

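View pics/s12c.png

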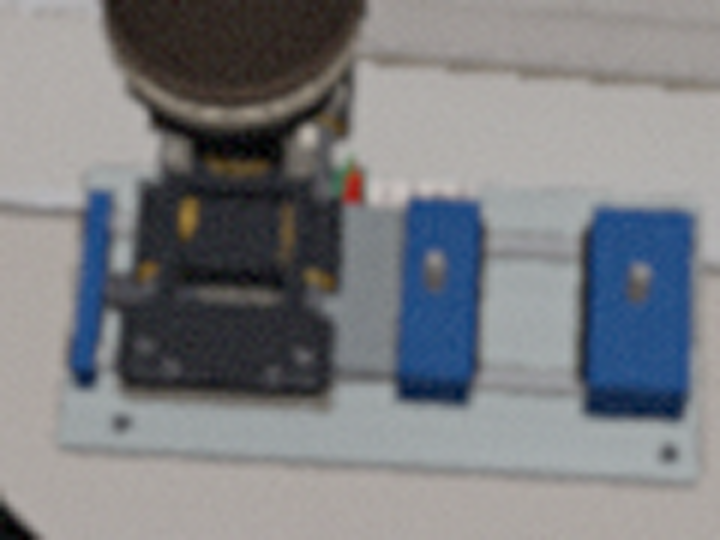

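The wrist view shows the red pointer at (228,203), almost on the green blade at (196,203). I'll measure what remains.

Run:
```python
from h import *
im=cv2.imread('pics/wrist12.png'); cv2.imwrite('pics/w12d.png',cv2.resize(im[170:240,180:260],None,fx=9,fy=8,interpolation=cv2.INTER_CUBIC))
z=np.load('pics/wrist12.npz'); K,T,d=z['K'],z['T'],z['d']; W=world(K,T,d)
hsv=cv2.cvtColor(im,cv2.COLOR_BGR2HSV); h,s=hsv[...,0],hsv[...,1]
box=np.zeros_like(h,bool); box[170:240,180:260]=1
ex=np.array([np.cos(.035),np.sin(.035),0])
red=box&((h<6)|(h>172))&(s>150); a=np.argwhere(red); print('red',a.min(0),a.max(0),np.round(np.median(W[red],0),4))
g=box&(h>45)&(h<85)&(s>100); a=np.argwhere(g); print('g',a.min(0),a.max(0))
b=g&(hsv[...,2]>90); a=np.argwhere(b); print('bright',len(a),a.min(0),a.max(0),a.mean(0),np.round(np.median(W[b],0),4))
# blue jaw pin positions: sliding jaw pin now vs before
print('pin',pl(K,T,322,128,.067)); print('grip vs before: moved pin', (np.array([.60329,-.20603,.067])-pl(K,T,322,128,.067))@ex)
p=pl(K,T,206,203,.036); m=pl(K,T,196.5,203.5,.033); print(p,m,(p-m)@ex)
```

```text
red [196 202] [209 241] [ 0.5359 -0.1655  0.0375]
g [186 193] [211 222]
bright 253 [187 193] [210 220] [197.54150198 207.6916996 ] [ 0.5362 -0.154   0.021 ]
pin [ 0.5697587 -0.206544   0.067    ]
grip vs before: moved pin 0.033528750442558826
[ 0.53503149 -0.15644379  0.036     ] [ 0.53401423 -0.15133207  0.033     ] 0.0008377666007789058
```

View pics/w12d.png

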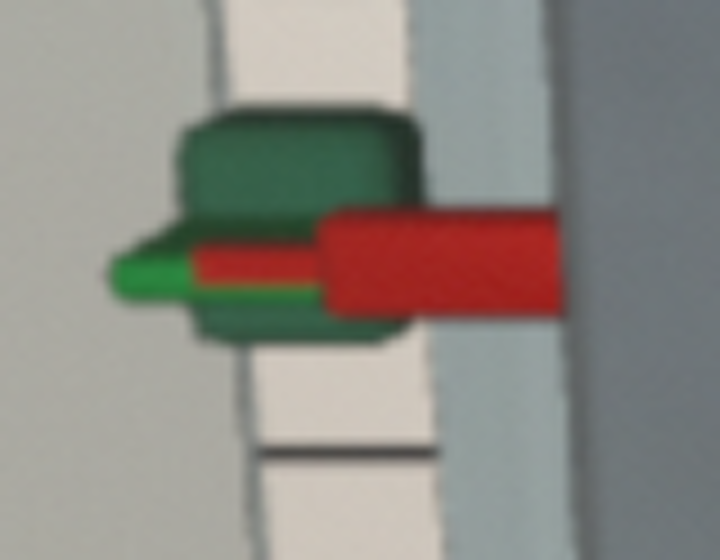

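The pointer is about 1 mm short of the mark's middle. I'll nudge 1 mm and hold to check for creep.

```bash
python3 -m handwheel '[{"tx":-0.1,"ty":0,"tz":0,"wx":0,"wy":0,"wz":0,"claw":0},{"tx":-0.1,"ty":0,"tz":0,"wx":0,"wy":0,"wz":0,"claw":0},{"tx":-0.1,"ty":0,"tz":0,"wx":0,"wy":0,"wz":0,"claw":0},{"tx":-0.1,"ty":0,"tz":0,"wx":0,"wy":0,"wz":0,"claw":0},{"tx":-0.1,"ty":0,"tz":0,"wx":0,"wy":0,"wz":0,"claw":0},{"tx":-0.1,"ty":0,"tz":0,"wx":0,"wy":0,"wz":0,"claw":0},{"tx":-0.1,"ty":0,"tz":0,"wx":0,"wy":0,"wz":0,"claw":0},{"tx":-0.1,"ty":0,"tz":0,"wx":0,"wy":0,"wz":0,"claw":0},{"tx":-0.1,"ty":0,"tz":0,"wx":0,"wy":0,"wz":0,"claw":0},{"tx":-0.1,"ty":0,"tz":0,"wx":0,"wy":0,"wz":0,"claw":0},{"tx":-0.1,"ty":0,"tz":0,"wx":0,"wy":0,"wz":0,"claw":0},{"tx":-0.1,"ty":0,"tz":0,"wx":0,"wy":0,"wz":0,"claw":0}]'
cat > meas.py <<'E'
from h import *; import sys
n=sys.argv[1]; im,d,K,T,W=shot('wrist',n)
hsv=cv2.cvtColor(im,cv2.COLOR_BGR2HSV); h,s=hsv[...,0],hsv[...,1]
box=np.zeros_like(h,bool); box[170:240,180:260]=1
red=box&((h<6)|(h>172))&(s>150); a=np.argwhere(red)
t=a[a[:,1]<212]; g=np.argwhere(box&(h>45)&(h<85)&(s>100)); g=g[g[:,1]<199]
ex=np.array([np.cos(.035),np.sin(.035),0])
p=pl(K,T,t[:,1].mean(),t[:,0].mean(),.036); m=pl(K,T,g[:,1].mean(),g[:,0].mean(),.033)
st=sensors.observe(); print('tip px',t.mean(0),'mark px',g.mean(0),'gap mm',1000*(p-m)@ex,'pos',st['position'],st['width']*92,st['force'],st['clock'])
cv2.imwrite(f'pics/{n}d.png',cv2.resize(im[170:240,180:260],None,fx=9,fy=8,interpolation=cv2.INTER_CUBIC))
E
python3 meas.py w13; python3 meas.py w14
python3 - <<'E'
from h import *
im,d,K,T,W=shot('scene','sc14'); cv2.imwrite('pics/sc14c.png',cv2.resize(im[190:350,270:470],None,fx=4,fy=3.7,interpolation=cv2.INTER_CUBIC))
E
```

```text
clock: 16.07
position: [0.5011, -0.2087, 0.0406]
ee_rot: [3.141, 0.055, 0.005]
force: [8.3, -0.7, -5.8]
width: 0.303
tip px [202.46153846 206.61538462] mark px [202.30555556 195.75      ] gap mm 0.5333302164530168 pos [ 0.50116437 -0.20865924  0.04060557] 27.40452049413092 [ 8.34335216 -0.0880143  -5.01520106] 16.1167
tip px [202.46153846 206.61538462] mark px [202.18918919 195.81081081] gap mm 0.48070989651043305 pos [ 0.50118546 -0.20867609  0.04063334] 27.823481730930503 [ 7.25825044 -1.28057045 -6.44492072] 16.1667
```

View pics/w14d.png

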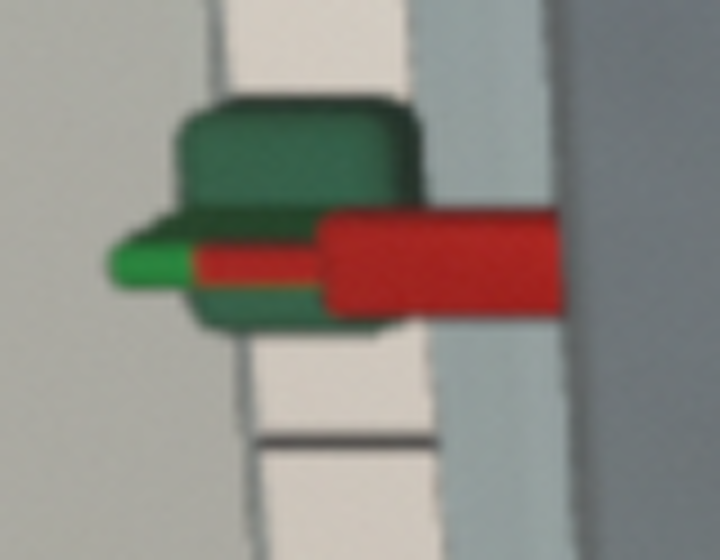

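View pics/sc14c.png

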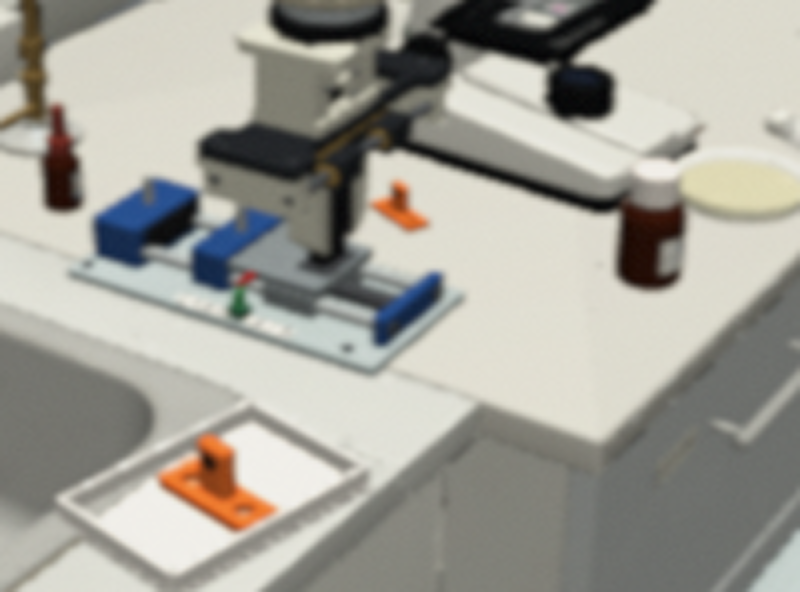

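The pointer is on the mark, with a gap of about 0.5 mm that did not change between the two readings. The link lies flat in the tray and the bottles in view are in place. I'm handing in.

```bash
python3 -c "
from cell import arm
print(arm.sign_off())"
```

```text
the job is handed in; nothing more can be done
None
```

I handed the job in at about 16 s of the 53 s allowed. The lock link lies in the tray and the grip is still held with the pointer at the green mark. The hand-in reports no verdict.

**What I did:** I lifted the link straight up off its pins and laid it flat in the tray. I then pinched the grip from the sides with 55 N, pulled it back about 34 mm and kept holding it.

**Last checks**
- **Pointer:** about 0.5 mm from the mark's centre, unchanged over two pictures taken after a 1 s hold. The pull on the tool was about 8 N along the slide.
- **Link:** flat, with its centre within about 1–2 mm of the tray's centre. This was measured right after release; the last scene picture still shows it lying flat.
- **Mark:** I never touched it. Before the pull it measured x = 0.534 m, and during the hold it measured the same, within measurement error.
- **Bottles:** the red dropper and the amber bottle stand where they were in the last scene picture. The black dropper was hidden behind the gripper there, so I couldn't check it at the end; the arm didn't go near it.

**What failed or disagreed:** My first attempt to grasp the link closed on nothing, with no contact and no harm. The stated fingertip position (14 mm ahead of the TCP) disagreed with the wrist and scene cameras, which both put the tips about 17 mm behind it. I corrected for this and the second grasp held.

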